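Put the leftover clay away in the airtight keeper

TASK

Put every clay lump on the worktop into the white pot, set the lid on the pot and press it down until its flange sits level on the rim all round. Then lay the steel bar in the open channel of the clamp lever and, holding the bar, swing the lever past its dead point until it is fully over at its far stop with the dog over the lid; never push the lever itself with the gripper or arm. Put the bar back in the two notches of its wooden rest, finally turn the black vent knob fully clockwise to its stop, and leave the ring, bowl and beaker undisturbed.

Things in the scene. Friction and masses are not known exactly. Their poses are not given: they have to be found in the camera images.
- keeper: Fixed clay keeper: grey base plate (8 mm) with a white pot, a lever clamp on a post beside it and a vent knob. Origin on the worktop under the pot's axis, z up. In its frame (mm): pot axis (0, 0), pot outside diameter 100; lever post (0, -78); spring anchor post (48, -117), 95 high, with the spring strut running from it to the lever post; vent knob axis (45, -215).
- pot_rim (a point): Centre of the pot's mouth, at rim height, 98 mm above the worktop; axes as keeper. Inner radius 46 mm, inner floor 85 mm below the rim. Four sprung balls in the neck, 4 mm below the rim, stop a lid that is merely set down 5 to 9 mm above its seat; it takes 10 to 16 N straight down to snap it home, where it stays.
- pivot (a point): Point on the vertical hinge axis of the clamp lever, 109 mm above the worktop (height of the channel's floor).
- lever: Steel clamp lever; origin on its hinge axis at worktop height, x horizontally out along the lever. From x = 20 to 68 mm it is a channel open above and at its outer end, 21 mm wide inside, floor 109 mm and wall tops 124 mm above the worktop; a boss of 15 mm radius (top 121 mm) at the hinge. Opposite the channel a 47 mm dog, underside 105 mm up, swings over the lid (seated flange top 103 mm up).
- clamp (a joint): Angle of the clamp lever: 0 = open, as it starts (lever at about 190 degrees in the keeper's frame, pointing toward -x), 1.40 rad = fully over (lever points along the keeper's -y), turning anticlockwise seen from above. A spring strut resists up to 0.72 rad (dead point) with at most about 1 N m, then drives it to its stop.
- lid: Loose white lid, 160 g: dark plug (18 mm deep, 87 mm wide, its lower 9 mm tapered), flange 102 mm wide and 5 mm thick, round grip knob 24 mm wide, 30 mm high. Origin at the centre of the plug's underside, z up: flange underside at 18 mm, knob from 23 to 53 mm. Starts on the worktop, plug down. Seated when its origin is 18 mm below the rim; if it is not down, the dog cannot pass over it.
- bar: Loose square steel bar 240 x 16 x 16 mm, 200 g, dark rubber band round its middle. Origin at its centre, x along it; both ends alike.
- bar_rest: Fixed wooden rest for the bar, 210 x 50 mm, origin on the worktop, x along it. Two notched blocks at x = +-75 mm (20 mm thick), notch 24 mm wide, notch floor 30 mm and cheek tops 46 mm above the worktop; the board between them is 12 mm thick.
- rest_mid (a point): Where the bar's centre lies when it is in the rest: 38 mm above the worktop, axes as bar_rest.
- vent (a joint): Angle of the vent knob: grows clockwise seen from above, 2.00 rad = closed, at its stop; light friction.
- vent_grip (a point): On the axis of the vent knob at grip height, 70 mm above the worktop; turns with the knob. The black knob has an upright grip blade 14 mm thick, 38 mm long along this x axis, top 77 mm and lower end about 47 mm above the worktop.
- lump0: Firm clay lump, 34 x 35 x 27 mm, origin at the centre of its underside as it starts; may be absent.
- lump1: Clay lump like lump0; may be absent.
- lump2: Clay lump like lump0; may be absent.
- lump3: Larger clay lump, 41 x 44 x 36 mm, origin at the centre of its underside; may be absent.
- ring_cutter: Bystander: metal ring cutter, 66 mm wide, 30 mm high.
- glazed_bowl: Bystander: small glazed bowl, 68 mm wide, 47 mm high.
- slip_beaker: Bystander: grey beaker, 69 mm wide, 92 mm high.
Mind the look-alikes: they are no part of the job. What is shaped like the lump3 but orange is not meant. What is shaped like the lump1 but purple is not meant.

How it is judged (in metres and radians):
On the way, in this order (a step that is already met when the one before it is completed fails the run):
1. all clay lumps are in the pot (horizontal distance between each of lump0, lump1, lump2, lump3 and pot_rim below 0.05 m and z of each of lump0, lump1, lump2, lump3 in the frame of pot_rim below -0.012 m), for 0.2 s.
2. the lid is pressed home, level on the rim (z of lid in the frame of pot_rim below -0.0162 m and horizontal distance between lid and pot_rim below 0.006 m and angle between lid's own z axis and vertical below 0.035 rad), for 0.2 s.
3. the bar lies in the channel of the still open lever (y of bar in the frame of lever between -0.012 and 0.012 m and z of bar in the frame of lever between 0.11 and 0.128 m and x of bar in the frame of lever below 0.175 m and angle between the x axis of bar and the x axis of lever, either way round below 0.2 rad and value of joint clamp below 0.35 rad), for 0.1 s.
4. the clamp lever is fully over at its far stop (value of joint clamp above 1.33 rad), for 0.2 s.
5. the vent knob is at its clockwise stop (value of joint vent above 1.9 rad), for 0.1 s.
At the end, for the whole second after the job is handed in: All lumps present are in the pot; the lid is on, its flange within 1.8 mm of the rim, centred within 6 mm and level within 2 degrees; the lever is past 1.33 rad (stop 1.40), the vent past 1.9 rad (stop 2.0); the bar lies at rest in both notches of its rest, within 35 mm of its middle (all of step 1 and all of step 2 and value of joint clamp above 1.33 rad and value of joint vent above 1.9 rad and horizontal distance between bar and rest_mid below 0.035 m and z of bar in the frame of rest_mid between -0.006 and 0.006 m and angle between the x axis of bar and the x axis of bar_rest, either way round below 0.12 rad and linear speed of each of bar, lid below 0.02 m/s); the robot touches nothing.
It fails at once if the gripper or arm pushes the clamp lever itself (contact force between any of the fingers, the arm and lever above 1.5 N).
It fails at once if the ring cutter, bowl or beaker is moved over 3 cm or tipped (distance of any of ring_cutter, glazed_bowl, slip_beaker from where it was at the start of the episode above 0.03 m or angle between any of ring_cutter, glazed_bowl, slip_beaker's own z axis and vertical above 0.5 rad).
Of lump0, lump1, lump2, lump3 only 2 to 4 are there at a start; the rules pass over those that are not, and their reading is None.
At some moment in a run one of lump0, lump1, lump2, lump3 may be knocked a few centimetres aside while the robot is not near it.
Once in a run the grip may slacken for a moment while it holds something.
It also fails if it takes over 210 s, if anything falls off the work surface, if the arm or the gripper's body presses on something with over 40 N, if the wrist force passes 120 N, or if a joint passes its speed limit or range.

ROBOT

A 6-joint arm with a two-finger parallel gripper is mounted at the origin on the work surface; the furniture and walls round the work are solid. World frame = base frame: x ahead of the robot, y to its left, z up, the work surface at z = 0. Lengths are in m, angles in degrees, forces in N, time in s.
With the tool pointing down it reaches from about 0.35 to 0.95 m from the base axis. Payload 17.4 kg.
Tool frame: the origin (TCP) lies midway between the tips of the shut fingers; the grasp point (between the pads) lies 19 mm behind it; z points along the fingers, x is the direction in which the jaws open and shut, and the axes are right-handed (so a half turn about z gives the same grasp; the last joint's range is limited). The gripper opens to 93 mm and grips with 3 to 60 N. Pads are 15 mm wide; open, the fingers measure 128 mm over their backs; the gripper's body (75 mm by 188 mm) begins 65 mm behind the grasp point.
Start: joints at [-76.879, 6.646, 82.598, -0, 90.757, -2.166], TCP at [0.178, -0.651, 0.219] pointing down, gripper open.
Joint ranges: [-162.19, 162.19], [-47.58, 125.68], [4.15, 143.07], [-65.23, 245.23], [0.69, 171.88], [-170.13, 170.13]. Speed limits (degrees/s): [108.29, 108.29, 127.2, 180, 180, 180].

INTERFACE

Orientations are given as [roll, pitch, yaw] about the fixed x, y, z axes, in that order (R = Rz(yaw) Ry(pitch) Rx(roll)).
In Python, from rig import bot, optics gives the robot as it stands.
- The arm moves only by the tool arm_command, never from a script. Its argument "motion" is a list that holds one entry, the list of rows, each a list of 4 numbers: the shift along the tool's x, y, z each as a share of 0.3 m, from -1 to 1, then the turn about the tool's z as a share of 90 degrees, from -1 to 1. In form: [[[tx, ty, tz, roll], ...]]. A call has 1 to 12 rows; each row shifts and turns the pose as measured when the row begins, along the tool's axes as they then stand; what a row does not reach is not made up. A row lasts 1/10 s, in which the tool goes at most 50 mm and 8.59 degrees, less where a joint would pass 70% of its speed; a pose out of reach is approached as far as the arm can. A call with a number of a shift or a turn outside -1 to 1 is refused whole. A call with a gripper value outside its range is refused whole. "hand" is the gripper command: -1 is shut, 1 is fully open, values between are in proportion, set as the call begins (left out, the last holds). The fingers move at their own pace and stop on an object; "newtons" is the grip in N (left out, the last holds). Time passes only in rows, so rows that do not move let the fingers close. It gives the time, the measured TCP pose, the force and the opening at its end, in the units of the state.
- bot.read_state(): the state, without advancing time (a new reading comes with each control period).
- optics.snapshot(name): name is "side" or "top" or "wrist"; returns (picture, depth): 384x512x3 uint8, red, green, blue; 384x512 float32, m along the optical axis (not along the pixel's ray), 0 where there is no reading.
- optics.camera_params(name): a dict with "fov_y" (degrees; the focal length in pixels is half the picture's height over the tangent of half this angle, whatever the lens; pixels are square), "cx", "cy" (the principal point, pixels), "D" ([k1, k2, p1, p2, k3] as OpenCV has them; the pictures are not rectified), "origin" and "rotation" of the camera in the world. Camera axes: x right, y down, z forward; pixel columns grow to the right and rows downward; lengths in m; the calibration is good to about 2 mm. A picture is of the moment at which its call begins: read the wrist's pose just before it. camera_params takes no time and is no camera call; for the wrist camera it gives the pose at the moment of the call.
- bot.sign_off(): hands the job in, once; it reports no verdict.
The state is a dict: "t": time; "q": joint angles; "qd": joint speeds; "joint_efforts": joint torques, N m; "position": TCP position; "ee_rot": TCP orientation; "contact_force": force on the tool from outside, world axes, zero at the start; "moment": the same for the moment, N m; "gripper_width": finger opening in m.
Only numpy, scipy, OpenCV 4.12 (cv2) and the standard library are available. Lean on these libraries where they do the work, as an engineer would, in place of code of your own. Each camera call takes 0.05 s, during which the arm holds its last target. There are 200 camera calls.

## Working session

There is one attempt and no reset: what is moved stays moved. The work goes in short steps, Python scripts to look and compute and a tool call to move; the robot and the scene stay as the last step left them, time stands still between calls to the robot, and variables do not carry over. Pictures are saved under pics/ and viewed, about 12 in all and at most 16, crops included, and the job is handed in when it is done.

Besides the shell and the picture viewer there is one more tool, called after "Request:" by a JSON object that holds its "fn" and its "kwargs". arm_command: Moves the arm, as the interface text tells. Its arguments: {"type":"object","properties":{"motion":{"type":"array","items":{"type":"array","items":{"type":"array","items":{"type":"number"}}}},"hand":{"type":"number"},"newtons":{"type":"number"}},"required":["motion"]}

```bash
ls; mkdir -p pics; cat > h.py <<'E'
import numpy as np, cv2
from rig import bot, optics
def snap(n,f=None):
    p=optics.camera_params(n); im,d=optics.snapshot(n)
    if f: cv2.imwrite('pics/'+f,im[:,:,::-1])
    return p,im,d
def K(p):
    f=192/np.tan(np.radians(p['fov_y'])/2)
    return np.array([[f,0,p['cx']],[0,f,p['cy']],[0,0,1]])
def ray(p,uv):
    x=cv2.undistortPoints(np.array(uv,float).reshape(-1,1,2),K(p),np.array(p['D'],float)).reshape(-1,2)
    r=np.c_[x,np.ones(len(x))]@np.array(p['rotation']).T
    return np.array(p['origin']),r
def plane(p,uv,z):
    o,r=ray(p,uv); s=(z-o[2])/r[:,2]
    return o+r*s[:,None]
def cloud(p,d):
    v,u=np.mgrid[0:384,0:512]; o,r=ray(p,np.c_[u.ravel(),v.ravel()])
    return (o+r*d.reshape(-1,1)).reshape(384,512,3)
def proj(p,X):
    R=np.array(p['rotation']).T; t=-R@np.array(p['origin'])
    return cv2.projectPoints(np.array(X,float).reshape(-1,1,3),cv2.Rodrigues(R)[0],t,K(p),np.array(p['D'],float))[0].reshape(-1,2)
E
python3 - <<'E'
from h import *
print(bot.read_state())
for n in ['top','side','wrist']:
    p,im,d=snap(n,n+'0.png'); print(n,{k:np.round(v,4).tolist() for k,v in p.items()}, (d>0).mean())
E
```

```text
pics
{'t': 0.0, 'q': array([-7.68791765e+01,  6.67402851e+00,  8.26341036e+01,  5.74532380e-04,
        9.07576650e+01, -2.16576191e+00]), 'qd': array([ 0.01603313, -0.07907914,  0.10864203, -0.06461413,  0.01750576,
       -0.07146113]), 'joint_efforts': array([-2.03817872e-03, -7.21271968e+01, -6.22614169e+01,  7.77918776e-02,
        2.38798221e-02, -8.60829505e-05]), 'position': array([ 0.17791076, -0.65092369,  0.21792412]), 'ee_rot': array([-1.79996939e+02,  6.57284261e-02, -7.47134055e+01]), 'contact_force': array([-1.45733767, -0.10982863,  0.2299431 ]), 'moment': array([-0.0044493 ,  0.0536113 ,  0.03778832]), 'gripper_width': 0.09289512419329635}
top {'fov_y': 55.5318, 'cx': 254.2126, 'cy': 196.6171, 'D': [-0.0551, 0.0, 0.0, 0.0, 0.0], 'origin': [0.3531, -0.3111, 1.1658], 'rotation': [-174.5759, 0.3839, -89.7627]} 0.9961293538411459
side {'fov_y': 56.7378, 'cx': 253.3157, 'cy': 194.5198, 'D': [-0.0041, 0.0, 0.0, 0.0, 0.0], 'origin': [0.299, -0.9965, 0.6115], 'rotation': [-125.6444, 0.7122, -13.6955]} 0.9961903889973959
wrist {'fov_y': 68.5985, 'cx': 252.0088, 'cy': 193.3505, 'D': [-0.0537, 0.0, 0.0, 0.0, 0.0], 'origin': [0.2594, -0.6294, 0.3845], 'rotation': [162.5458, 0.0709, -74.7494]} 0.9959309895833334
```

```bash
python3 - <<'E'
s=open('h.py').read()
s=s.replace("def snap(n,f=None):\n    p=optics.camera_params(n); im","""from scipy.spatial.transform import Rotation as Ro
def rot(e): return Ro.from_euler('xyz',e,degrees=True).as_matrix()
def snap(n,f=None):
    p=optics.camera_params(n); p['rotation']=rot(p['rotation']); im""")
open('h.py','w').write(s)
E
python3 - <<'E'
import cv2
for n in ['top','side']:
    im=cv2.imread(f'pics/{n}0.png'); cv2.imwrite(f'pics/{n}0b.png',cv2.resize(im,(800,600),interpolation=cv2.INTER_CUBIC))
E
```

```text
(no output)
```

View pics/top0b.png

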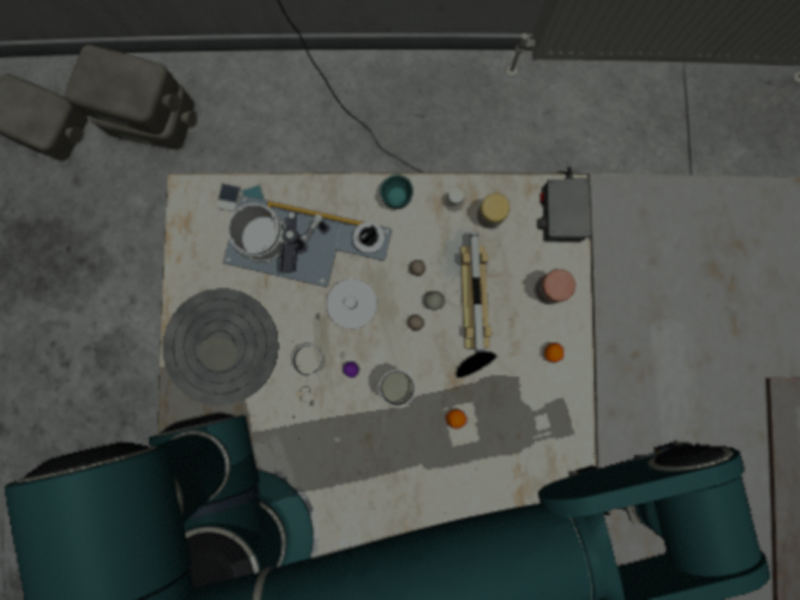

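View pics/side0b.png

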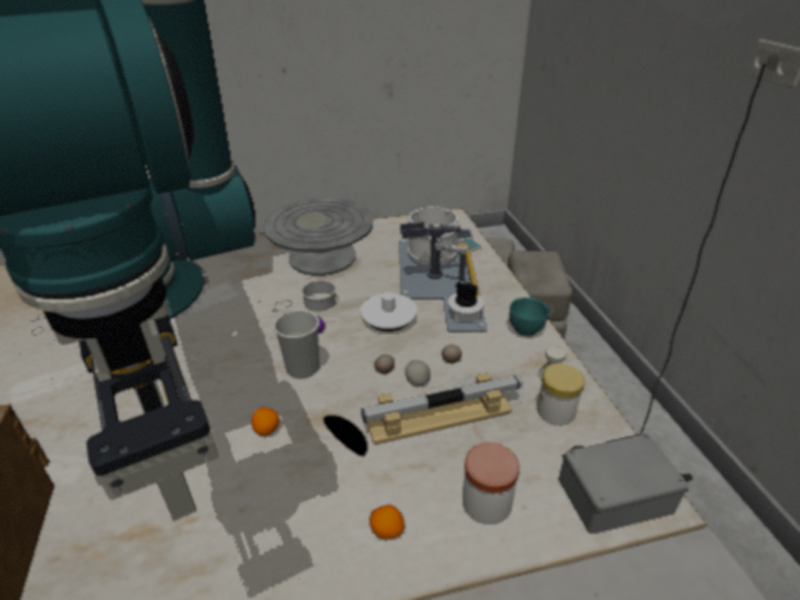

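```bash
python3 - <<'E'
from h import *
p,im,d=snap('top'); C=cloud(p,d); s=.64
for n,(u,v) in dict(lA=(417,267),l3=(433,300),lB=(416,322),lid=(350,302),potrim=(240,215),potfar=(280,250),barmid=(477,291),barend1=(475,238),barend2=(478,348),vent=(369,236),hinge=(291,238),levtip=(287,265),beaker=(397,387),ring=(307,359),bowl=(396,191),or1=(457,418),or2=(553,352),purple=(351,369),dog=(294,215),table=(380,330),yellowpen=(330,215)).items():
    i,j=int(round(v*s)),int(round(u*s)); print(n,np.round(C[i,j],3))
cv2.imwrite('pics/w0.png',cv2.resize(cv2.imread('pics/wrist0.png'),(640,480)))
# zoomed crop of the keeper
c=im[100:230,135:330,::-1]; c=cv2.convertScaleAbs(c,alpha=1.8); cv2.imwrite('pics/crop0.png',cv2.resize(c,(780,520),interpolation=cv2.INTER_CUBIC))
E
```

```text
lA [ 0.543 -0.343  0.027]
l3 [ 0.476 -0.374  0.031]
lB [ 0.432 -0.34   0.027]
lid [ 0.469 -0.211  0.054]
potrim [0.639 0.009 0.064]
potfar [ 0.578 -0.063  0.026]
barmid [ 0.493 -0.46   0.047]
barend1 [ 0.6   -0.458  0.045]
barend2 [ 0.379 -0.462  0.047]
vent [ 0.596 -0.247  0.074]
hinge [ 0.583 -0.103  0.118]
levtip [ 0.532 -0.096  0.105]
beaker [ 0.302 -0.303  0.052]
ring [ 0.356 -0.117 -0.004]
bowl [ 0.708 -0.298  0.006]
or1 [ 0.242 -0.419  0.041]
or2 [ 0.373 -0.612  0.036]
purple [ 0.338 -0.213  0.026]
dog [ 0.627 -0.107  0.112]
table [ 0.417 -0.267  0.002]
yellowpen [ 0.647 -0.165  0.033]
```

View pics/crop0.png

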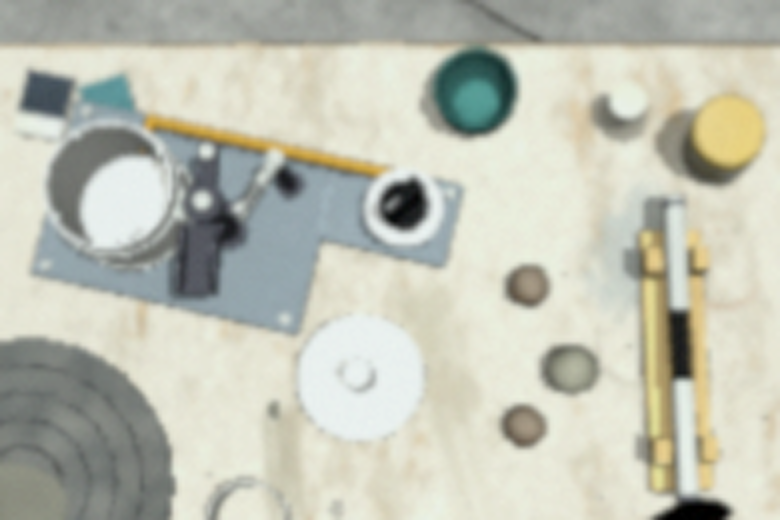

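View pics/w0.png

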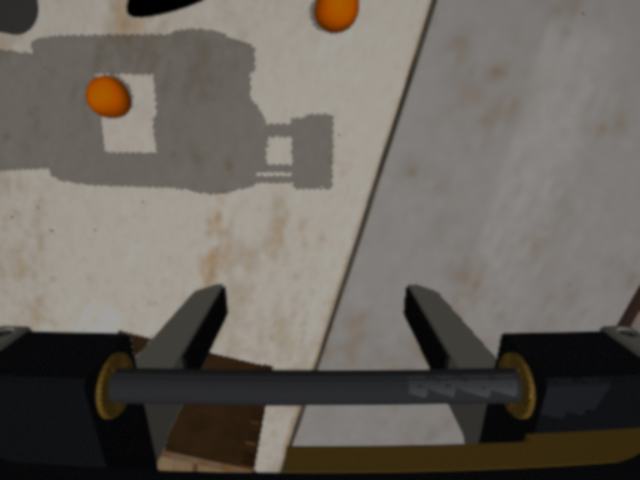

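```bash
cat >> h.py <<'E'
def go(P,yaw=None,n=None):
    "shares for moving TCP to P (world) & yaw (deg), tool assumed down; shift per row in tool axes"
    s=bot.read_state(); R=rot(s['ee_rot']); y0=s['ee_rot'][2]
    D=np.array(P,float)-s['position']; dy=0 if yaw is None else ((yaw-y0+180)%360-180)
    n=n or int(max(np.ceil(np.linalg.norm(D)/.045),np.ceil(abs(dy)/8)))
    # moving tool frame: world step constant, tool rotates each row (roll about tool z = -dyaw)
    rows=[]
    for k in range(n):
        a=Ro.from_euler('z',dy*k/n,degrees=True).as_matrix()@R
        rows.append(np.round(np.r_[a.T@D/n/.3,-dy/n/90],4).tolist())
    print('from',np.round(s['position'],4),np.round(s['ee_rot'],1),'t',round(s['t'],2),'w',round(s['gripper_width'],4)); 
    print(n,'rows:',rows if dy and abs(dy)>1 else rows[0])
E
python3 - <<'E'
from h import *
go([.45,-.27,.38],-90)
E
```

```text
from [ 0.1779 -0.651   0.2182] [-180.     0.   -74.7] t 0.2 w 0.0928
12 rows: [[-0.0822, -0.1008, -0.0449, 0.0142], [-0.0844, -0.099, -0.0449, 0.0142], [-0.0866, -0.0971, -0.0449, 0.0142], [-0.0887, -0.0951, -0.0449, 0.0142], [-0.0908, -0.0931, -0.0449, 0.0142], [-0.0929, -0.0911, -0.0449, 0.0142], [-0.0949, -0.089, -0.0449, 0.0142], [-0.0968, -0.0869, -0.0449, 0.0142], [-0.0987, -0.0847, -0.0449, 0.0142], [-0.1006, -0.0825, -0.0449, 0.0142], [-0.1024, -0.0802, -0.0449, 0.0142], [-0.1042, -0.0779, -0.0449, 0.0142]]
```

Request:
{"fn": "arm_command", "kwargs": {"motion": [[[-0.082, -0.101, -0.045, 0.014], [-0.084, -0.099, -0.045, 0.014], [-0.087, -0.097, -0.045, 0.014], [-0.089, -0.095, -0.045, 0.014], [-0.091, -0.093, -0.045, 0.014], [-0.093, -0.091, -0.045, 0.014], [-0.095, -0.089, -0.045, 0.014], [-0.097, -0.087, -0.045, 0.014], [-0.099, -0.085, -0.045, 0.014], [-0.101, -0.082, -0.045, 0.014], [-0.102, -0.08, -0.045, 0.014], [-0.104, -0.078, -0.045, 0.014]]], "hand": 0.3, "newtons": 15}}

```text
t: 1.4
position: [0.4572, -0.2583, 0.383]
ee_rot: [179.9, 0.4, -90.8]
contact_force: [0.2, -0.7, 0.1]
gripper_width: 0.0605
```

```bash
python3 - <<'E'
from h import *
p,im,d=snap('wrist'); C=cloud(p,d); np.savez('w1.npz',im=im,d=d,C=C)
go([.45,-.27,.38],-90)
cv2.imwrite('pics/w1.png',cv2.resize(cv2.convertScaleAbs(im[:,:,::-1],alpha=1.5),(800,600),interpolation=cv2.INTER_CUBIC))
p,im,d=snap('side'); cv2.imwrite('pics/s1.png',cv2.resize(im[:,:,::-1],(800,600)))
E
```

```text
from [ 0.4597 -0.2548  0.3853] [-179.9    0.4  -90.8] t 1.45 w 0.0606
1 rows: [0.0512, 0.0318, 0.0173, -0.0085]
```

View pics/w1.png

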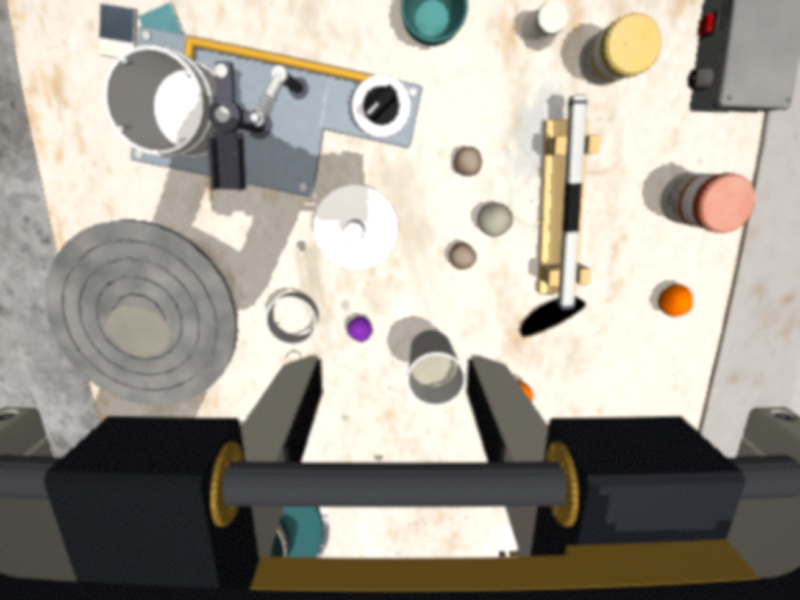

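```bash
cat > meas.py <<'E'
from h import *
def circ(xy,z=None):
    A=np.c_[xy,np.ones(len(xy))]; s=np.linalg.lstsq(A,-(xy**2).sum(1),rcond=None)[0]
    c=-s[:2]/2; return c,np.sqrt(c@c-s[2])
def box(C,x0,x1,y0,y1,z0,z1): return (C[...,0]>x0)&(C[...,0]<x1)&(C[...,1]>y0)&(C[...,1]<y1)&(C[...,2]>z0)&(C[...,2]<z1)
def blobs(C,m,amin=30):
    n,l,st,_=cv2.connectedComponentsWithStats(m.astype(np.uint8)); 
    return [(st[i,4],C[l==i]) for i in range(1,n) if st[i,4]>=amin]
def rect(X):
    (c,s,a)=cv2.minAreaRect((X[:,:2]*1000).astype(np.float32)); return np.round(c,1),np.round(s,1),round(a,1)
E
python3 - <<'E'
from meas import *
p,im,d=snap('wrist'); C=cloud(p,d); np.savez('w1.npz',im=im,d=d,C=C)
t=C[box(C,.3,.75,-.6,.15,-.02,.02)]; print('table z med',np.median(t[:,2]))
m=box(C,.50,.72,-.10,.12,.092,.104); 
X=C[m]; c,r=circ(X[:,:2])
for _ in range(5):
    e=abs(np.hypot(*(X[:,:2]-c).T)-r); X2=X[e<.005]; c,r=circ(X2[:,:2])
print('rim',c,r,len(X2),len(X))
for a,X in blobs(C,box(C,.38,.62,-.42,-.29,.012,.06),20): print('lump',a,rect(X),X[:,2].max(), X[:,:2].mean(0))
X=C[box(C,.40,.54,-.29,-.14,.015,.03)]; print('lid flange',circ(X[:,:2]),rect(X))
X=C[box(C,.42,.52,-.27,-.16,.048,.058)]; print('lid knob',rect(X),len(X))
X=C[box(C,.33,.65,-.51,-.42,.041,.055)]; print('bar',rect(X))
for z0,z1 in ((.005,.018),(.02,.04)):
  X=C[box(C,.33,.65,-.51,-.42,z0,z1)]; print('rest',rect(X))
X=C[box(C,.54,.66,-.3,-.19,.066,.083)]; print('blade',rect(X),len(X))
X=C[box(C,.54,.66,-.3,-.19,.02,.05)]; print('ventbase',rect(X),len(X))
X=C[box(C,.48,.60,-.14,-.06,.104,.13)]; print('lever',rect(X),len(X))
for a,X in blobs(C,box(C,.15,.75,-.65,.2,.012,.2),60): print(a,rect(X),X[:,2].max().round(3))
print(proj(p,[[.59,-.1,.12]]))
E
```

```text
table z med 0.00075394320539246
rim [ 0.60642487 -0.02589402] 0.04741568993023135 831 840
lump 271 (array([ 544.5, -341.9]), array([31.8, 30.5]), 2.6) 0.02910690025758056 [ 0.5440303  -0.34127183]
lump 397 (array([ 477.5, -376. ]), array([39.5, 41.1]), 33.6) 0.03738608868850668 [ 0.47846518 -0.37408373]
lump 243 (array([ 432.1, -338. ]), array([32.1, 31.3]), 43.5) 0.029865482075196792 [ 0.43341417 -0.33773467]
lid flange (array([ 0.46946305, -0.21056681]), np.float64(0.037156451459721)) (array([ 468.9, -210.8]), array([ 99.7, 101.4]), 88.9)
lid knob (array([ 469. , -210.8]), array([21.5, 21.7]), 89.8) 139
bar (array([ 511.4, -461.8]), array([ 65.2, 276.8]), 86.5)
rest (array([ 489. , -468.2]), array([ 80.8, 321. ]), 87.6)
rest (array([ 511.8, -460.8]), array([ 65.7, 275.7]), 85.4)
blade (array([ 602.4, -244.8]), array([14.2, 37.7]), 41.8) 230
ventbase (array([ 605.4, -229.3]), array([91.6, 63.4]), 78.5) 1055
lever (array([ 560.2, -105. ]), array([40.8, 79.3]), 87.1) 1211
559 (array([ 689.1, -300.5]), array([67. , 51.9]), 89.5) 0.049
3400 (array([ 659.3, -617.1]), array([ 65.8, 119.4]
[... 233 characters left out ...]
9]), array([238.1,  50.2]), 2.1) 0.049
271 (array([ 544.5, -341.9]), array([31.8, 30.5]), 2.6) 0.029
1813 (array([ 500.6, -613.5]), array([62.4, 62.2]), 16.2) 0.086
2314 (array([ 468.9, -210.8]), array([ 99.7, 101.4]), 88.9) 0.056
397 (array([ 477.5, -376. ]), array([39.5, 41.1]), 33.6) 0.037
11309 (array([381.8,  33.9]), array([222.7, 221.6]), 62.3) 0.096
243 (array([ 432.1, -338. ]), array([32.1, 31.3]), 43.5) 0.03
376 (array([ 372.1, -615.1]), array([41.9, 36.4]), 3.3) 0.038
314 (array([ 354.5, -124.4]), array([64.7, 65.6]), 27.2) 0.033
211 (array([ 337.1, -210.7]), array([32.1, 30. ]), 40.9) 0.03
1377 (array([ 303.5, -301.6]), array([68.6, 67.4]), 1.4) 0.095
[[143.20695484  73.58386797]]
```

```bash
python3 - <<'E'
from h import *
go([.5445,-.342,.08],-90,n=9)
E
```

```text
from [ 0.4576 -0.2584  0.383 ] [179.9   0.4 -90.6] t 1.55 w 0.0605
9 rows: [0.0313, -0.0327, 0.112, -0.0007]
```

Request:
{"fn": "arm_command", "kwargs": {"motion": [[[0.031, -0.033, 0.112, 0], [0.031, -0.033, 0.112, 0], [0.031, -0.033, 0.112, 0], [0.031, -0.033, 0.112, 0], [0.031, -0.033, 0.112, 0], [0.031, -0.033, 0.112, 0], [0.031, -0.033, 0.112, 0], [0.031, -0.033, 0.112, 0], [0.031, -0.033, 0.112, -0.007], [0, 0, 0, 0]]]}}

```text
t: 2.55
position: [0.5391, -0.3526, 0.0639]
ee_rot: [179.7, 0.4, -90.2]
contact_force: [0.2, -0.2, -0.7]
gripper_width: 0.0603
```

```bash
python3 - <<'E'
from h import *
go([.5445,-.342,.008],-90,n=3)
s=bot.read_state();print(s['contact_force'],s['q'])
E
```

```text
from [ 0.5391 -0.3526  0.0639] [179.7   0.4 -90.2] t 2.55 w 0.0603
3 rows: [-0.0114, -0.0063, 0.0622, -0.0008]
[ 0.19634562 -0.18003898 -0.74798314] [-35.50792541   7.87858272  95.89024793   0.11108137  76.70364759
  54.67794149]
```

Request:
{"fn": "arm_command", "kwargs": {"motion": [[[-0.012, -0.006, 0.06, 0], [-0.012, -0.006, 0.06, 0], [-0.012, -0.006, 0.05, 0], [0, 0, 0, 0]]]}}

```text
t: 2.95
position: [0.5424, -0.3432, 0.0132]
ee_rot: [179.7, 0.3, -90.4]
contact_force: [-0.2, -0.8, 0.4]
gripper_width: 0.0604
```

Request:
{"fn": "arm_command", "kwargs": {"motion": [[[0, 0, 0, 0], [0, 0, 0, 0], [0, 0, 0, 0], [0, 0, 0, 0], [0, 0, 0, 0]]], "hand": -1, "newtons": 25}}

```text
t: 3.45
position: [0.5438, -0.344, 0.0177]
ee_rot: [179.9, 0.2, -90.4]
contact_force: [-2.7, 7.6, 13.1]
gripper_width: 0.0262
```

```bash
python3 - <<'E'
from h import *
go([.5445,-.342,.008],-90,n=3)
go([.57,-.25,.19],-90,n=6)
E
```

```text
from [ 0.5438 -0.344   0.0177] [179.9   0.2 -90.4] t 3.45 w 0.0262
3 rows: [-0.0022, -0.0008, 0.0108, -0.0014]
from [ 0.5438 -0.344   0.0177] [179.9   0.2 -90.4] t 3.45 w 0.0262
6 rows: [-0.0526, -0.0141, -0.0956, -0.0007]
```

Request:
{"fn": "arm_command", "kwargs": {"motion": [[[0, 0, 0, 0], [0, 0, 0, 0], [0, 0, 0.02, 0], [0, 0, 0.01, 0], [0, 0, 0, 0], [0, 0, 0, 0]]], "hand": 0.3}}

```text
t: 4.05
position: [0.5439, -0.3442, 0.0084]
ee_rot: [180.0, 0.1, -90.4]
contact_force: [-0.3, 0.5, 0.1]
gripper_width: 0.0597
```

```bash
python3 - <<'E'
from meas import *
go([.5445,-.342,.005],-90,n=3)
p,im,d=snap('wrist'); C=cloud(p,d)
cv2.imwrite('pics/w2.png',im[:,:,::-1])
for a,X in blobs(C,box(C,.38,.62,-.42,-.29,.012,.045),20): print('lump',a,rect(X),X[:,2].max(), X[:,:2].mean(0))
E
```

```text
from [ 0.5439 -0.3442  0.0084] [ 1.80e+02  1.00e-01 -9.04e+01] t 4.05 w 0.0597
3 rows: [-0.0024, -0.0006, 0.0038, -0.0014]
lump 2096 (array([ 545.1, -344.1]), array([31. , 32.4]), 89.2) 0.02882460352189914 [ 0.54816197 -0.34440594]
lump 938 (array([ 548.5, -310.9]), array([23.2, 11. ]), 41.4) 0.04498465750704386 [ 0.55071779 -0.3098428 ]
lump 949 (array([ 548.2, -378.5]), array([11.4, 23.1]), 46.4) 0.04499540842400129 [ 0.55027248 -0.37950655]
lump 1700 (array([ 479.8, -374.6]), array([26.5, 39.5]), 10.6) 0.03748850797227582 [ 0.48312464 -0.37369982]
```

View pics/w2.png

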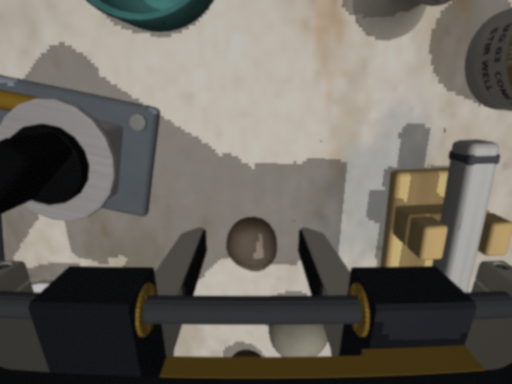

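Request:
{"fn": "arm_command", "kwargs": {"motion": [[[0, 0, 0.006, 0], [0, 0, 0, 0], [0, 0, 0, 0], [0, 0, 0, 0], [0, 0, 0, 0], [0, 0, 0, 0]]], "hand": -1, "newtons": 20}}

```text
t: 4.7
position: [0.5439, -0.3442, 0.0066]
ee_rot: [180.0, 0.1, -90.4]
contact_force: [-0.1, -0.4, -0.6]
gripper_width: 0.0313
```

```bash
python3 - <<'E'
from h import *
go([.57,-.25,.19],-90,n=6)
E
```

```text
from [ 0.5439 -0.3442  0.0066] [ 1.80e+02  1.00e-01 -9.04e+01] t 4.7 w 0.0313
6 rows: [-0.0527, -0.0141, -0.1018, -0.0007]
```

Request:
{"fn": "arm_command", "kwargs": {"motion": [[[0, 0, -0.1, 0], [0, 0, -0.14, 0], [0, 0, -0.14, 0], [0, 0, -0.14, 0], [-0.06, -0.012, -0.05, 0], [-0.13, -0.025, 0, 0], [-0.13, -0.025, 0, 0], [-0.13, -0.025, 0, 0], [-0.13, -0.025, 0, 0], [-0.13, -0.025, 0, 0], [-0.13, -0.025, 0, 0], [-0.13, -0.025, 0, 0]]]}}

```text
t: 5.9
position: [0.601, -0.043, 0.1806]
ee_rot: [179.7, 0.3, -90.7]
contact_force: [0.6, 0.9, -1.2]
gripper_width: 0.0307
```

Request:
{"fn": "arm_command", "kwargs": {"motion": [[[-0.04, -0.01, 0, 0], [0, 0, 0, 0], [0, 0, 0, 0]]]}}

```text
t: 6.2
position: [0.6037, -0.0256, 0.1788]
ee_rot: [179.6, 0.3, -90.4]
contact_force: [-0.6, -1.2, -1.2]
gripper_width: 0.0304
```

```bash
python3 - <<'E'
from h import *
go([.606,-.020,.09],-90,n=4)
E
```

```text
from [ 0.6037 -0.0256  0.1788] [179.6   0.3 -90.4] t 6.2 w 0.0304
4 rows: [-0.0042, -0.0024, 0.074, -0.0011]
```

Request:
{"fn": "arm_command", "kwargs": {"motion": [[[0, -0.004, 0.08, 0], [0, -0.004, 0.08, 0], [0, 0, 0.08, 0], [0, 0, 0.06, 0], [0, 0, 0, 0]]]}}

```text
t: 6.7
position: [0.6046, -0.0321, 0.0858]
ee_rot: [179.6, 0.3, -90.8]
contact_force: [0.2, 0.6, -1.4]
gripper_width: 0.0302
```

Request:
{"fn": "arm_command", "kwargs": {"motion": [[[0, 0, 0, 0], [0, 0, 0, 0], [0, 0, 0, 0], [0, 0, -0.1, 0], [0, 0, -0.14, 0], [0, 0, -0.1, 0], [0, 0, 0, 0]]], "hand": -0.05}}

```text
t: 7.4
position: [0.6056, -0.0345, 0.1972]
ee_rot: [179.9, 0.4, -90.9]
contact_force: [-0.5, -0.3, 0.1]
gripper_width: 0.0444
```

```bash
python3 - <<'E'
from meas import *
p,im,d=snap('top'); C=cloud(p,d)
for a,X in blobs(C,box(C,.30,.62,-.43,-.27,.012,.055),5): print('lump',a,rect(X),X[:,2].max().round(3), X[:,:2].mean(0))
cv2.imwrite('pics/t2.png',cv2.resize(cv2.convertScaleAbs(im[:,:,::-1],alpha=1.5),(800,600),interpolation=cv2.INTER_CUBIC))
go([.4775,-.375,.12],-90)
E
```

```text
lump 20 (array([ 601.4, -272. ]), array([32.1,  3.3]), 0.5) 0.042 [ 0.60253111 -0.2718378 ]
lump 135 (array([ 478.1, -377.7]), array([38.2, 40.4]), 45.4) 0.04 [ 0.47687027 -0.37694697]
lump 91 (array([ 432.7, -340.4]), array([31.4, 31.6]), 45.3) 0.03 [ 0.43245338 -0.34031513]
lump 159 (array([ 317.4, -303.1]), array([30.4, 54.7]), 0.5) 0.055 [ 0.3147411  -0.30327283]
from [ 0.6052 -0.0345  0.1953] [179.8   0.4 -90.9] t 7.45 w 0.0441
9 rows: [0.127, 0.0452, 0.0272, -0.0011]
```

View pics/t2.png

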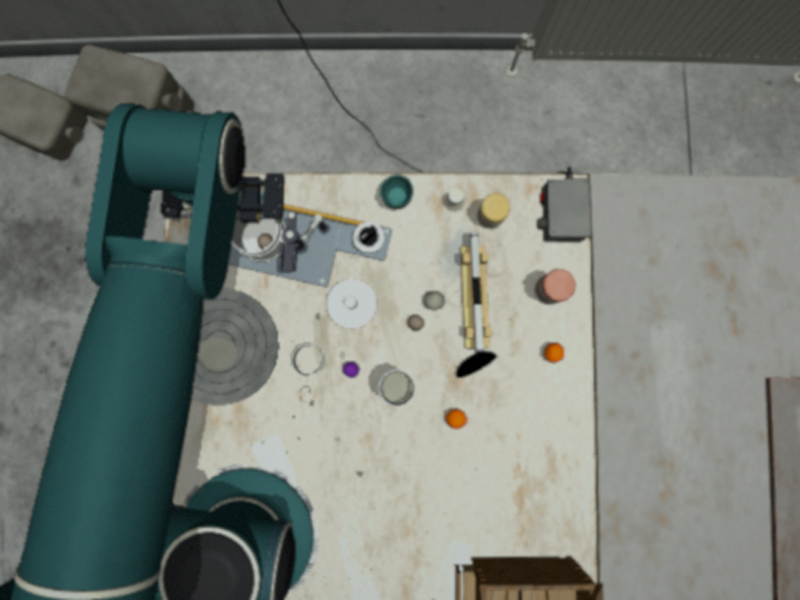

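Request:
{"fn": "arm_command", "kwargs": {"motion": [[[0.06, 0.02, 0, 0], [0.125, 0.043, 0, 0], [0.125, 0.043, 0, 0], [0.125, 0.043, 0.02, -0.005], [0.125, 0.043, 0.04, 0], [0.125, 0.043, 0.06, 0], [0.125, 0.043, 0.06, 0], [0.125, 0.043, 0.06, 0], [0.125, 0.043, 0.04, 0], [0.02, 0.01, 0, 0], [0, 0, 0, 0], [0, 0, 0, 0]]], "hand": 0.45}}

```text
t: 8.65
position: [0.4817, -0.3674, 0.1]
ee_rot: [179.6, 0.6, -90.4]
contact_force: [0.4, -0.2, 0.4]
gripper_width: 0.0678
```

```bash
python3 - <<'E'
from meas import *
go([.4775,-.376,.008],-90,n=5)
p,im,d=snap('wrist'); C=cloud(p,d)
for a,X in blobs(C,box(C,.38,.62,-.43,-.27,.012,.055),20): print('lump',a,rect(X),X[:,2].max(), X[:,:2].mean(0))
E
```

```text
from [ 0.4817 -0.3674  0.1   ] [179.6   0.6 -90.4] t 8.65 w 0.0678
5 rows: [0.0064, 0.0024, 0.0613, -0.0008]
lump 426 (array([ 601.9, -273.4]), array([36. ,  6.8]), 0.0) 0.04148150362815667 [ 0.6031023 -0.27277  ]
lump 1521 (array([ 477.4, -377.2]), array([39.1, 40. ]), 33.8) 0.037901008945073866 [ 0.48077734 -0.3767668 ]
lump 844 (array([ 433.2, -340.3]), array([31.4, 30.7]), 31.8) 0.028693032987245293 [ 0.43593031 -0.34146198]
```

Request:
{"fn": "arm_command", "kwargs": {"motion": [[[0.008, 0.003, 0.05, 0], [0.008, 0.003, 0.06, 0], [0.008, 0.003, 0.07, 0], [0.008, 0.003, 0.06, 0], [0, 0, 0.04, 0], [0, 0, 0.005, 0], [0, 0, 0, 0]]]}}

```text
t: 9.4
position: [0.4809, -0.3711, 0.0099]
ee_rot: [179.8, 0.5, -89.9]
contact_force: [-0.4, -0.3, 0.8]
gripper_width: 0.0674
```

```bash
python3 - <<'E'
from meas import *
go([.4775,-.376,.008],-90,n=2)
E
```

```text
from [ 0.4809 -0.3711  0.0099] [179.8   0.5 -89.9] t 9.4 w 0.0674
2 rows: [0.0081, 0.0057, 0.0031, 0.0006]
```

Request:
{"fn": "arm_command", "kwargs": {"motion": [[[0.014, 0.01, 0.003, 0], [0.008, 0.005, 0, 0], [0, 0, 0, 0]]]}}

```text
t: 9.7
position: [0.4771, -0.3785, 0.0109]
ee_rot: [179.9, 0.4, -89.8]
contact_force: [-0.0, -0.6, 1.2]
gripper_width: 0.0674
```

Request:
{"fn": "arm_command", "kwargs": {"motion": [[[0, 0, 0, 0], [0, 0, 0, 0], [0, 0, 0, 0], [0, 0, 0, 0], [0, 0, 0, 0]]], "hand": -1, "newtons": 20}}

```text
t: 10.2
position: [0.4774, -0.3791, 0.0121]
ee_rot: [180.0, 0.3, -89.9]
contact_force: [-0.4, -0.9, -0.6]
gripper_width: 0.0421
```

Request:
{"fn": "arm_command", "kwargs": {"motion": [[[0, 0, -0.1, 0], [0, 0, -0.14, 0], [0, 0, -0.14, 0], [0, 0, -0.14, 0], [-0.06, -0.022, -0.05, 0], [-0.13, -0.048, 0, 0], [-0.13, -0.048, 0, 0], [-0.13, -0.048, 0, 0], [-0.13, -0.048, 0, 0], [-0.13, -0.048, 0, 0], [-0.13, -0.048, 0, 0], [-0.13, -0.048, 0, 0]]]}}

```text
t: 11.4
position: [0.5849, -0.0767, 0.1863]
ee_rot: [179.7, 0.5, -90.2]
contact_force: [1.0, -0.3, -0.1]
gripper_width: 0.0417
```

```bash
python3 - <<'E'
from meas import *
go([.613,-.026,.18],-90)
E
```

```text
from [ 0.5849 -0.0767  0.1863] [179.7   0.5 -90.2] t 11.4 w 0.0417
2 rows: [-0.0846, -0.0466, 0.011, -0.0012]
```

Request:
{"fn": "arm_command", "kwargs": {"motion": [[[-0.07, -0.035, 0, 0], [-0.06, -0.03, 0, 0], [-0.01, 0, 0, 0], [0, 0, 0, 0]]]}}

```text
t: 11.8
position: [0.6046, -0.0254, 0.1831]
ee_rot: [179.4, 0.6, -89.8]
contact_force: [-0.2, 0.5, -0.7]
gripper_width: 0.042
```

```bash
python3 - <<'E'
from meas import *
go([.610,-.026,.092],-90,n=4)
E
```

```text
from [ 0.6046 -0.0254  0.1831] [179.4   0.6 -89.8] t 11.8 w 0.042
4 rows: [0.0014, -0.0053, 0.0759, 0.0005]
```

Request:
{"fn": "arm_command", "kwargs": {"motion": [[[-0.003, -0.008, 0.07, 0], [-0.003, -0.008, 0.075, 0], [-0.003, -0.003, 0.075, 0], [0, 0, 0.06, 0], [0, 0, 0.005, 0], [0, 0, 0, 0]]]}}

```text
t: 12.4
position: [0.6072, -0.0256, 0.0944]
ee_rot: [179.4, 0.6, -90.0]
contact_force: [-0.2, 0.0, 0.5]
gripper_width: 0.042
```

Request:
{"fn": "arm_command", "kwargs": {"motion": [[[0, 0, 0, 0], [0, 0, 0, 0], [0, 0, 0, 0], [0, 0, -0.1, 0], [0, 0, -0.14, 0], [0, 0, -0.1, 0], [0, 0, 0, 0]]], "hand": 0.1}}

```text
t: 13.1
position: [0.6086, -0.0276, 0.2046]
ee_rot: [179.7, 0.5, -90.1]
contact_force: [0.1, 0.2, 0.1]
gripper_width: 0.051
```

Request:
{"fn": "arm_command", "kwargs": {"motion": [[[0.05, 0.03, 0, 0], [0.12, 0.065, 0, 0], [0.12, 0.065, 0.02, 0], [0.12, 0.065, 0.04, 0], [0.12, 0.065, 0.06, 0], [0.12, 0.065, 0.06, 0], [0.12, 0.065, 0.06, 0], [0.12, 0.065, 0.04, 0], [0.08, 0.04, 0.02, 0], [0, 0, 0, 0], [0, 0, 0, 0]]], "hand": 0.3}}

```text
t: 14.2
position: [0.4351, -0.3307, 0.1023]
ee_rot: [179.4, 0.7, -90.0]
contact_force: [0.3, 0.1, 0.2]
gripper_width: 0.0605
```

```bash
python3 - <<'E'
from meas import *
go([.433,-.340,.008],-90,n=5)
p,im,d=snap('wrist'); C=cloud(p,d)
for a,X in blobs(C,box(C,.35,.58,-.43,-.27,.012,.055),20): print('lump',a,rect(X),X[:,2].max(), X[:,:2].mean(0))
p,im,d=snap('top','t3.png');C=cloud(p,d)
X=C[box(C,.56,.66,-.07,.02,-.01,.2)]; print(np.histogram(X[:,2],[-.01,.0,.02,.03,.04,.05,.06,.07,.08,.09,.11,.2]))
cv2.imwrite('pics/c3.png',cv2.resize(im[110:180,140:215,::-1],(375,350)))
E
```

```text
from [ 0.4351 -0.3307  0.1023] [179.4   0.7 -90. ] t 14.2 w 0.0605
5 rows: [0.007, 0.0008, 0.0628, -0.0001]
lump 919 (array([ 431.8, -339.9]), array([32.9, 31.2]), 27.9) 0.028759102059347424 [ 0.43480171 -0.339852  ]
(array([  0, 270,  45,  87, 160,  81,  39,  55,  60, 136,   0]), array([-0.01,  0.  ,  0.02,  0.03,  0.04,  0.05,  0.06,  0.07,  0.08,
        0.09,  0.11,  0.2 ]))
```

View pics/c3.png

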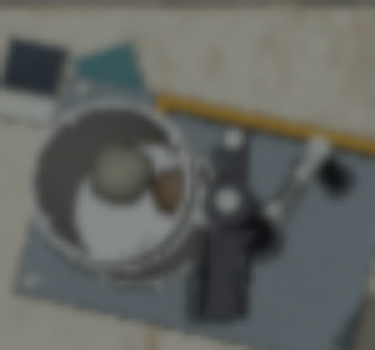

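Request:
{"fn": "arm_command", "kwargs": {"motion": [[[0.01, 0.003, 0.05, 0], [0.01, 0.003, 0.06, 0], [0.01, 0.003, 0.07, 0], [0.006, 0.003, 0.06, 0], [0.004, 0, 0.04, 0], [0, 0, 0.02, 0], [0, 0, 0.008, 0], [0, 0, 0, 0]]]}}

```text
t: 15.1
position: [0.434, -0.3375, 0.004]
ee_rot: [179.5, 0.6, -89.5]
contact_force: [-0.5, -0.3, 0.2]
gripper_width: 0.0606
```

```bash
python3 - <<'E'
from meas import *
go([.432,-.340,.007],-90,n=2)
E
```

```text
from [ 0.434  -0.3375  0.004 ] [179.5   0.6 -89.5] t 15.1 w 0.0606
2 rows: [0.0041, 0.0035, -0.005, 0.0029]
```

Request:
{"fn": "arm_command", "kwargs": {"motion": [[[0, 0, -0.005, 0], [0, 0, 0, 0], [0, 0, 0, 0], [0, 0, 0, 0], [0, 0, 0, 0], [0, 0, 0, 0]]], "hand": -1, "newtons": 20}}

```text
t: 15.7
position: [0.4352, -0.3383, 0.0083]
ee_rot: [179.7, 0.5, -89.5]
contact_force: [-0.5, 0.3, 0.3]
gripper_width: 0.0322
```

Request:
{"fn": "arm_command", "kwargs": {"motion": [[[0, 0, -0.1, 0], [0, 0, -0.14, 0], [0, 0, -0.14, 0], [0, 0, -0.14, 0], [-0.06, -0.03, -0.05, 0], [-0.13, -0.067, 0, 0], [-0.13, -0.067, 0, 0], [-0.13, -0.067, 0, 0], [-0.13, -0.067, 0, 0], [-0.13, -0.067, 0, 0], [-0.13, -0.067, 0, 0], [-0.13, -0.067, 0, 0]]]}}

```text
t: 16.9
position: [0.5857, -0.0402, 0.1886]
ee_rot: [179.8, 0.5, -89.9]
contact_force: [0.1, -0.0, -0.7]
gripper_width: 0.0331
```

Request:
{"fn": "arm_command", "kwargs": {"motion": [[[-0.02, -0.01, 0, 0], [0, 0, 0, 0], [0, 0, 0, 0]]]}}

```text
t: 17.2
position: [0.5897, -0.03, 0.1878]
ee_rot: [179.7, 0.5, -89.6]
contact_force: [-0.7, -0.4, 0.1]
gripper_width: 0.0318
```

```bash
python3 - <<'E'
from meas import *
go([.595,-.026,.092],-90,n=4)
E
```

```text
from [ 0.5897 -0.03    0.1878] [179.7   0.5 -89.6] t 17.2 w 0.0318
4 rows: [-0.0026, -0.0048, 0.0799, 0.001]
```

Request:
{"fn": "arm_command", "kwargs": {"motion": [[[-0.004, -0.005, 0.07, 0], [-0.004, -0.005, 0.075, 0], [-0.004, -0.003, 0.075, 0], [-0.002, 0, 0.07, 0], [0, 0, 0.01, 0], [0, 0, 0, 0]]]}}

```text
t: 17.8
position: [0.5914, -0.033, 0.0969]
ee_rot: [179.8, 0.5, -90.1]
contact_force: [0.6, 0.1, -0.9]
gripper_width: 0.0319
```

Request:
{"fn": "arm_command", "kwargs": {"motion": [[[0, 0, 0, 0], [0, 0, 0, 0], [0, 0, 0, 0], [0, 0, -0.1, 0], [0, 0, -0.14, 0], [0, 0, -0.1, 0], [0, 0, 0, 0]]], "hand": -0.1}}

```text
t: 18.5
position: [0.592, -0.0352, 0.2078]
ee_rot: [-179.9, 0.4, -90.2]
contact_force: [-0.2, -1.0, 0.8]
gripper_width: 0.0423
```

```bash
python3 - <<'E'
from meas import *
go([.5,-.19,.21],-90)
E
```

```text
from [ 0.592  -0.0352  0.2078] [-179.9    0.4  -90.2] t 18.5 w 0.0423
5 rows: [0.1034, 0.061, -0.0023, -0.0004]
```

Request:
{"fn": "arm_command", "kwargs": {"motion": [[[0.06, 0.04, 0, 0], [0.12, 0.085, 0, 0], [0.12, 0.085, 0, 0], [0.12, 0.085, 0, 0], [0.1, 0.07, 0.05, 0], [0.03, 0.02, 0.06, 0], [0, 0, 0.05, 0], [0, 0, 0, 0], [0, 0, 0, 0]]], "hand": 0.1}}

```text
t: 19.4
position: [0.4737, -0.2026, 0.1563]
ee_rot: [-179.7, 0.4, -90.0]
contact_force: [0.7, -0.0, 0.2]
gripper_width: 0.0512
```

```bash
python3 - <<'E'
from meas import *
p,im,d=snap('wrist'); C=cloud(p,d)
X=C[box(C,.42,.52,-.27,-.16,.047,.058)]; print('lid knob',rect(X),len(X))
X=C[box(C,.40,.54,-.29,-.14,.015,.03)]; print('lid flange',rect(X))
p,im,d=snap('top');C=cloud(p,d)
cv2.imwrite('pics/c4.png',cv2.resize(im[110:180,140:215,::-1],(375,350)))
go([.469,-.2108,.03],-90,n=6)
for a,X in blobs(C,box(C,.35,.58,-.43,-.27,.012,.055),20): print('lump?',a,rect(X),X[:,2].max(), X[:,:2].mean(0))
E
```

```text
lid knob (array([ 469.3, -210.4]), array([22.4, 23. ]), 89.9) 421
lid flange (array([ 469.3, -209.8]), array([100.1, 100.2]), 55.6)
from [ 0.4739 -0.2026  0.1565] [-179.6    0.4  -90. ] t 19.5 w 0.0513
6 rows: [0.005, 0.0032, 0.0702, 0.0001]
```

View pics/c4.png

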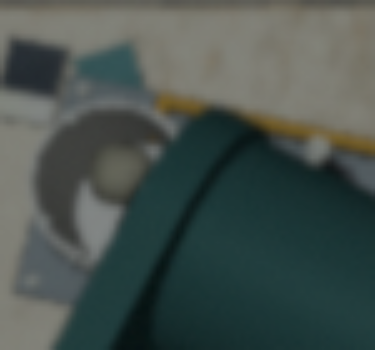

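Request:
{"fn": "arm_command", "kwargs": {"motion": [[[0.008, 0.006, 0.06, 0], [0.008, 0.006, 0.07, 0], [0.008, 0.004, 0.07, 0], [0.006, 0.002, 0.07, 0], [0, 0, 0.07, 0], [0, 0, 0.05, 0], [0, 0, 0.01, 0], [0, 0, 0, 0]]]}}

```text
t: 20.3
position: [0.4759, -0.2077, 0.038]
ee_rot: [-179.2, 0.2, -89.5]
contact_force: [-0.2, -0.1, -0.9]
gripper_width: 0.0511
```

```bash
python3 - <<'E'
from meas import *
go([.4693,-.2106,.028],-90,n=2)
E
```

```text
from [ 0.4759 -0.2077  0.038 ] [-179.2    0.2  -89.5] t 20.3 w 0.0511
2 rows: [0.0048, 0.0112, 0.0165, 0.003]
```

Request:
{"fn": "arm_command", "kwargs": {"motion": [[[0.008, 0.02, 0.01, 0], [0.004, 0.008, 0.012, 0], [0, 0, 0.006, 0], [0, 0, 0, 0]]]}}

```text
t: 20.7
position: [0.4682, -0.2122, 0.0317]
ee_rot: [-179.0, 0.1, -89.4]
contact_force: [0.2, -0.7, -0.2]
gripper_width: 0.0512
```

```bash
python3 - <<'E'
from meas import *
go([.4693,-.2106,.028],-90,n=2)
E
```

```text
from [ 0.4682 -0.2122  0.0317] [-1.79e+02  1.00e-01 -8.94e+01] t 20.7 w 0.0512
2 rows: [-0.0026, -0.0018, 0.0062, 0.0031]
```

Request:
{"fn": "arm_command", "kwargs": {"motion": [[[0, 0, 0.004, 0], [0, 0, 0, 0], [0, 0, 0, 0], [0, 0, 0, 0], [0, 0, 0, 0], [0, 0, 0, 0]]], "hand": -1, "newtons": 45}}

```text
t: 21.3
position: [0.4685, -0.2123, 0.031]
ee_rot: [-179.0, 0.1, -89.5]
contact_force: [-0.1, -0.1, -0.4]
gripper_width: 0.0231
```

Request:
{"fn": "arm_command", "kwargs": {"motion": [[[0, 0, -0.08, 0], [0, 0, -0.13, 0], [0, 0, -0.13, 0], [0, 0, -0.13, 0], [-0.06, -0.02, -0.1, 0], [-0.12, -0.04, -0.05, 0], [-0.12, -0.04, 0, 0], [-0.12, -0.04, 0, 0], [-0.12, -0.04, 0, 0], [-0.06, -0.02, 0, 0], [0, 0, 0, 0], [0, 0, 0, 0]]]}}

```text
t: 22.5
position: [0.5238, -0.025, 0.2246]
ee_rot: [-179.1, 0.2, -89.5]
contact_force: [-0.2, -0.3, -2.2]
gripper_width: 0.0238
```

```bash
python3 - <<'E'
from meas import *
p,im,d=snap('wrist'); C=cloud(p,d); np.savez('w5.npz',im=im,d=d,C=C)
cv2.imwrite('pics/w5.png',im[:,:,::-1])
go([.606,-.026,.16],-90)
X=C[box(C,.54,.70,-.10,.07,.092,.104)]; c,r=circ(X[:,:2])
for _ in range(6):
    e=abs(np.hypot(*(X[:,:2]-c).T)-r); X2=X[e<.006]; c,r=circ(X2[:,:2])
print('rim',c,r,len(X2),len(X))
E
```

```text
from [ 0.5237 -0.0253  0.2245] [-179.1    0.2  -89.6] t 22.55 w 0.0232
3 rows: [0.0017, -0.0903, 0.0731, 0.0015]
rim [ 0.60658852 -0.0247762 ] 0.04690905830297205 1533 1533
```

View pics/w5.png

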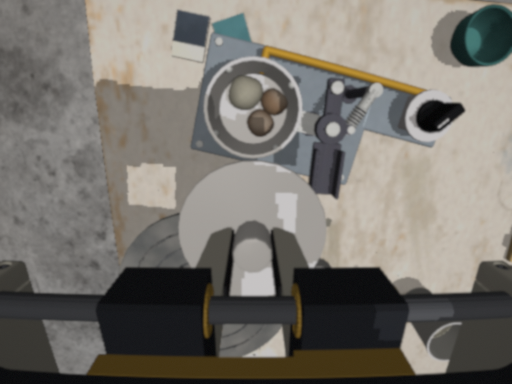

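Request:
{"fn": "arm_command", "kwargs": {"motion": [[[0, -0.06, 0.02, 0], [0, -0.09, 0.05, 0], [0.002, -0.08, 0.06, 0], [0, -0.03, 0.05, 0], [0, 0, 0, 0], [0, 0, 0, 0]]]}}

```text
t: 23.15
position: [0.6033, -0.0313, 0.1707]
ee_rot: [-179.1, 0.2, -90.0]
contact_force: [-0.6, -0.2, -0.8]
gripper_width: 0.0231
```

```bash
python3 - <<'E'
from meas import *
go([.6058,-.0255,.155],-90,n=2)
E
```

```text
from [ 0.6033 -0.0313  0.1707] [-179.1    0.2  -90. ] t 23.15 w 0.0231
2 rows: [-0.0097, -0.0037, 0.0263, 0.0003]
```

Request:
{"fn": "arm_command", "kwargs": {"motion": [[[-0.012, -0.006, 0.02, 0], [-0.01, -0.006, 0.025, 0], [0, 0, 0.01, 0], [0, 0, 0, 0], [0, 0, 0, 0]]]}}

```text
t: 23.65
position: [0.6062, -0.0244, 0.1558]
ee_rot: [-178.9, 0.1, -90.0]
contact_force: [0.1, 1.0, -1.6]
gripper_width: 0.023
```

```bash
python3 - <<'E'
from meas import *
go([.6058,-.0255,.135],-90,n=2)
E
```

```text
from [ 0.6062 -0.0244  0.1558] [-1.789e+02  1.000e-01 -9.000e+01] t 23.65 w 0.023
2 rows: [0.0019, 0.0013, 0.0346, 0.0002]
```

Request:
{"fn": "arm_command", "kwargs": {"motion": [[[0.002, 0.001, 0.03, 0], [0, 0, 0.03, 0], [0, 0, 0.02, 0], [0, 0, 0.015, 0], [0, 0, 0, 0], [0, 0, 0, 0]]]}}

```text
t: 24.25
position: [0.6062, -0.025, 0.1245]
ee_rot: [-178.9, 0.1, -90.0]
contact_force: [-0.2, 0.4, -1.0]
gripper_width: 0.0232
```

```bash
python3 - <<'E'
from meas import *
go([.6058,-.0255,.111],-90,n=2)
E
```

```text
from [ 0.6062 -0.025   0.1245] [-1.789e+02  1.000e-01 -9.000e+01] t 24.25 w 0.0232
2 rows: [0.0009, 0.0011, 0.0224, 0.0002]
```

Plug is entering freely; press on.

Request:
{"fn": "arm_command", "kwargs": {"motion": [[[0, 0, 0.012, 0], [0, 0, 0.012, 0], [0, 0, 0.012, 0], [0, 0, 0.012, 0]]]}}

```text
t: 24.65
position: [0.6072, -0.0248, 0.1119]
ee_rot: [-178.8, 0.2, -90.0]
contact_force: [-6.8, 0.9, 7.4]
gripper_width: 0.023
```

Request:
{"fn": "arm_command", "kwargs": {"motion": [[[0, 0, 0.02, 0], [0, 0, 0.025, 0]]]}}

```text
t: 24.85
position: [0.6103, -0.0247, 0.1086]
ee_rot: [-178.2, 0.1, -89.9]
contact_force: [-17.0, 2.3, 56.6]
gripper_width: 0.0234
```

Request:
{"fn": "arm_command", "kwargs": {"motion": [[[0, 0, -0.008, 0], [0, 0, 0, 0], [0, 0, 0, 0], [0, 0, 0, 0]]], "hand": 0.0}}

```text
t: 25.25
position: [0.6112, -0.0248, 0.1128]
ee_rot: [-178.0, 0.1, -89.9]
contact_force: [0.3, -0.6, 0.9]
gripper_width: 0.0455
```

Request:
{"fn": "arm_command", "kwargs": {"motion": [[[0, 0, -0.04, 0], [0, 0, -0.1, 0], [0, 0, -0.14, 0], [0, 0.06, -0.14, 0], [0.02, 0.1, -0.06, 0], [0, 0.06, 0, 0], [0, 0, 0, 0], [0, 0, 0, 0]]]}}

```text
t: 26.05
position: [0.5372, -0.0313, 0.2624]
ee_rot: [-178.1, 0.1, -89.9]
contact_force: [0.8, 0.3, -0.6]
gripper_width: 0.0466
```

```bash
python3 - <<'E'
from meas import *
go([.5,-.3,.25],-90)
p,im,d=snap('wrist'); C=cloud(p,d); np.savez('w6.npz',im=im,d=d,C=C)
cv2.imwrite('pics/w6.png',im[:,:,::-1])
X=C[box(C,.54,.68,-.10,.05,.095,.118)]
X=X[np.hypot(X[:,0]-.6065,X[:,1]+.0255)<.049]; X=X[np.hypot(X[:,0]-.6065,X[:,1]+.0255)>.018]
A=np.c_[X[:,:2]-[.6065,-.0255],np.ones(len(X))]; 
k=np.ones(len(X),bool)
for _ in range(4):
    s=np.linalg.lstsq(A[k],X[k,2],rcond=None)[0]; e=X[:,2]-A@s; k=abs(e)<.003
print('flange plane',s,'tilt deg',np.degrees(np.hypot(*s[:2])),k.sum(),len(X))
X=C[box(C,.57,.64,-.06,.01,.127,.145)]; print('knob',rect(X),X[:,2].max(),np.median(X[:,2]),len(X))
E
```

```text
from [ 0.5372 -0.0313  0.2624] [-1.781e+02  1.000e-01 -8.990e+01] t 26.05 w 0.0466
7 rows: [0.128, 0.018, 0.0051, 0.0001]
flange plane [-0.00694329  0.0024288   0.10426108] tilt deg 0.42145837145979637 5170 5170
knob (array([607.1, -25. ]), array([20.9, 22.3]), 90.0) 0.13610625412100358 0.13391198750215916 397
```

View pics/w6.png

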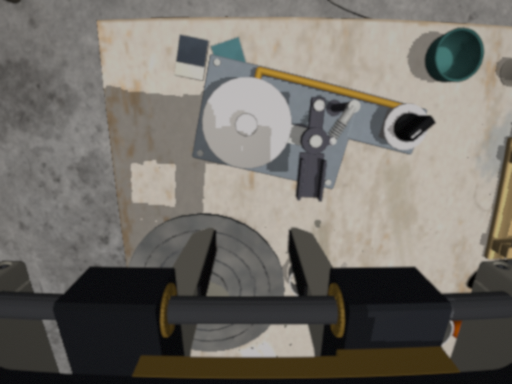

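Request:
{"fn": "arm_command", "kwargs": {"motion": [[[0.06, 0.005, 0, 0], [0.13, 0.015, 0, 0], [0.13, 0.015, 0, 0], [0.13, 0.015, 0, 0], [0.13, 0.015, 0, 0], [0.13, 0.015, 0.02, 0], [0.13, 0.015, 0.03, 0], [0.13, 0.015, 0.03, 0], [0.13, 0.015, 0.02, 0], [0.1, 0.01, 0, 0], [0, 0, 0, 0], [0, 0, 0, 0]]]}}

```text
t: 27.3
position: [0.5027, -0.4066, 0.2155]
ee_rot: [-179.0, 0.7, -89.7]
contact_force: [0.2, 0.8, 0.2]
gripper_width: 0.0466
```

```bash
python3 - <<'E'
from meas import *
p,im,d=snap('wrist'); C=cloud(p,d); np.savez('w7.npz',im=im,d=d,C=C)
m=box(C,.35,.64,-.485,-.435,.040,.052)
for a,X in blobs(C,m,100): print('bar/cheek',a,rect(X),X[:,2].min(),X[:,2].max())
sp=C.reshape(-1,3); 
white=(im.astype(int).sum(2)>0)
for a,X in blobs(C,box(C,.35,.64,-.52,-.41,.016,.052),100): print('rest+bar',a,rect(X))
for a,X in blobs(C,box(C,.35,.64,-.52,-.41,.006,.018),100): print('board',a,rect(X))
hsv=cv2.cvtColor(im,cv2.COLOR_RGB2HSV)
for z0,z1 in((.042,.055),):
  m2=box(C,.35,.64,-.485,-.435,z0,z1)&(hsv[...,1]<60)
  for a,X in blobs(C,m2,100):
    print('bar lowsat',a,rect(X)); 
    l=cv2.fitLine((X[:,:2]*1000).astype(np.float32),cv2.DIST_L2,0,.01,.01).ravel(); print(np.degrees(np.arctan2(l[1],l[0])),l[2:])
  m3=m2&(im.max(2)<50); X=C[m3]; print('band',rect(X),len(X))
go([.49,-.46,.1],-90)
E
```

```text
bar/cheek 1951 (array([ 524. , -458.9]), array([175.5,  17. ]), 1.8) 0.04011470091401442 0.049057165779163414
bar/cheek 154 (array([ 560.4, -439.9]), array([19.7,  9.7]), 1.5) 0.04140019010127893 0.048297713543808296
bar/cheek 206 (array([ 561.8, -476.1]), array([19.9, 13.2]), 1.9) 0.04130507509711251 0.04824895069941493
bar/cheek 146 (array([ 410.8, -444.4]), array([19.6, 12.1]), 1.8) 0.04088640324294279 0.047976126269620445
rest+bar 201 (array([ 631.2, -487.3]), array([35.1,  7.1]), 71.3)
rest+bar 2562 (array([ 522.4, -460.5]), array([179.4,  50.1]), 4.7)
rest+bar 246 (array([ 410.9, -446.2]), array([19.7, 16.1]), 1.4)
board 1622 (array([ 485.3, -444.9]), array([209.9,  19.8]), 2.0)
board 138 (array([ 580.9, -476. ]), array([11.5, 19.5]), 85.2)
board 744 (array([ 484.7, -479.5]), array([128.9,  11.9]), 2.0)
board 135 (array([ 357.8, -446. ]), array([19. , 28.7]), 7.4)
bar lowsat 1798 (array([ 524. , -458.9]), array([175.5,  17. ]), 1.8)
2.04442 [ 533.14124 -458.32568]
band (array([ 446.5, -461. ]), array([144.4,  13.6]), 1.6) 410
from [ 0.5027 -0.4063  0.2155] [-179.     0.7  -89.7] t 27.35 w 0.0465
3 rows: [0.0611, 0.0166, 0.1273, 0.0011]
```

Request:
{"fn": "arm_command", "kwargs": {"motion": [[[0.05, 0.015, 0.06, -0.01], [0.065, 0.018, 0.1, -0.01], [0.055, 0.01, 0.12, 0], [0, 0, 0.1, 0], [0, 0, 0.06, 0], [0, 0, 0, 0], [0, 0, 0, 0]]]}}

```text
t: 28.05
position: [0.4979, -0.4513, 0.0802]
ee_rot: [-178.9, 0.6, -87.3]
contact_force: [0.4, 0.7, 0.2]
gripper_width: 0.0467
```

```bash
python3 - <<'E'
from meas import *
go([.492,-.460,.023],-88,n=3)
E
```

```text
from [ 0.4979 -0.4513  0.0802] [-178.9    0.6  -87.3] t 28.05 w 0.0467
3 rows: [0.01, 0.0083, 0.0633, 0.0025]
```

Request:
{"fn": "arm_command", "kwargs": {"motion": [[[0.016, 0.012, 0.03, 0.004], [0.01, 0.008, 0.03, 0.003], [0.006, 0.003, 0.04, 0], [0, 0, 0.04, 0], [0, 0, 0.03, 0], [0, 0, 0, 0]]]}}

```text
t: 28.65
position: [0.4934, -0.4616, 0.0282]
ee_rot: [-178.7, 0.4, -88.0]
contact_force: [-0.6, -0.5, -0.2]
gripper_width: 0.0468
```

```bash
python3 - <<'E'
from meas import *
go([.492,-.460,.023],-88,n=3)
E
```

```text
from [ 0.4934 -0.4616  0.0282] [-178.7    0.4  -88. ] t 28.65 w 0.0468
3 rows: [-0.0018, 0.0017, 0.0058, 0.0001]
```

Request:
{"fn": "arm_command", "kwargs": {"motion": [[[0, 0, 0.012, 0], [0, 0, 0.006, 0], [0, 0, 0, 0], [0, 0, 0, 0]]]}}

```text
t: 29.05
position: [0.4939, -0.4616, 0.0228]
ee_rot: [-178.7, 0.4, -88.0]
contact_force: [-0.3, 0.8, -0.7]
gripper_width: 0.0465
```

Request:
{"fn": "arm_command", "kwargs": {"motion": [[[0, 0, 0, 0], [0, 0, 0, 0], [0, 0, 0, 0], [0, 0, 0, 0], [0, 0, 0, 0], [0, 0, 0, 0]]], "hand": -1, "newtons": 60}}

```text
t: 29.65
position: [0.4942, -0.4618, 0.0239]
ee_rot: [-178.6, 0.4, -87.9]
contact_force: [0.8, -0.5, 0.3]
gripper_width: 0.0156
```

```bash
python3 - <<'E'
from meas import *
import numpy as np
pot=np.array([.6065,-.0255])
d=np.load('w1.npz')['C']; 
from meas import box,rect
# refine hinge & lever dir from w6 view
C=np.load('w6.npz')['C']
X=C[box(C,.48,.60,-.16,-.06,.105,.135)]; print('lever',rect(X),len(X),np.histogram(X[:,2],8))
X=C[box(C,.505,.572,-.16,-.06,.118,.135)]; print('walls',rect(X),len(X))
X=C[box(C,.505,.572,-.16,-.06,.100,.117)]; print('floor',rect(X),len(X))
X=C[box(C,.54,.66,-.3,-.19,.066,.083)]; print('blade',rect(X),len(X))
X=C[box(C,.55,.68,-.16,-.06,.105,.135)]; print('hinge',rect(X),len(X))
go([.445,-.33,.2],-90)
E
```

```text
lever (array([561.2, -86.6]), array([54.3, 78.5]), 87.7) 1860 (array([ 60, 708, 116,  55, 396, 122, 219, 184]), array([0.10500805, 0.10770745, 0.11040686, 0.11310627, 0.11580567,
       0.11850508, 0.12120449, 0.12390389, 0.1266033 ]))
walls (array([545.3, -97.8]), array([29.3, 47.7]), 86.8) 374
floor (array([546.6, -86.8]), array([53. , 50.8]), 89.9) 828
blade (array([ 602.1, -243.2]), array([14.6, 37.3]), 38.9) 415
hinge (array([592.9, -87.5]), array([54.7, 85.5]), 89.9) 1747
from [ 0.4942 -0.4618  0.0239] [-178.6    0.4  -87.9] t 29.65 w 0.0156
6 rows: [[-0.0748, 0.0224, -0.0979, 0.0038], [-0.0746, 0.0228, -0.098, 0.0038], [-0.0745, 0.0232, -0.098, 0.0038], [-0.0743, 0.0237, -0.098, 0.0038], [-0.0742, 0.0241, -0.098, 0.0038], [-0.074, 0.0246, -0.098, 0.0038]]
```

Request:
{"fn": "arm_command", "kwargs": {"motion": [[[0, 0, -0.08, 0], [0, 0, -0.12, 0], [0, 0, -0.12, 0], [0, 0, -0.12, 0], [-0.06, 0.01, -0.04, 0.006], [-0.12, 0.02, 0, 0.008], [-0.12, 0.02, 0, 0.008], [-0.12, 0.02, 0, 0.008], [-0.12, 0.02, 0, 0.008], [-0.12, 0.02, 0, 0.008], [-0.12, 0.02, 0, 0.008]]]}}

```text
t: 30.75
position: [0.4492, -0.2236, 0.1713]
ee_rot: [-178.9, 0.6, -93.3]
contact_force: [0.3, -0.1, -2.2]
gripper_width: 0.0158
```

```bash
python3 - <<'E'
from meas import *
go([.4447,-.093,.165],-93.1)
s=bot.read_state();print(s['contact_force'],s['q'])
E
```

```text
from [ 0.4492 -0.2236  0.1713] [-178.9    0.6  -93.3] t 30.75 w 0.0158
3 rows: [-0.1445, 0.0135, 0.0084, -0.0007]
[ 0.33665713 -0.11620924 -2.21762644] [-30.0265684  -15.01354773 107.48105898   1.07984704  86.83447386
  63.20663537]
```

Request:
{"fn": "arm_command", "kwargs": {"motion": [[[-0.1, 0.01, 0, 0], [-0.12, 0.012, 0, 0], [-0.12, 0.012, 0, 0], [-0.06, 0.006, 0, 0], [-0.01, 0, 0, 0], [0, 0, 0, 0], [0, 0, 0, 0]]]}}

```text
t: 31.45
position: [0.4422, -0.0928, 0.1724]
ee_rot: [-178.8, 0.6, -93.1]
contact_force: [-0.5, -0.1, -2.0]
gripper_width: 0.0151
```

```bash
cat > chk.py <<'E'
from meas import *
p,im,d=snap('wrist'); C=cloud(p,d); np.savez('w8.npz',im=im,d=d,C=C)
cv2.imwrite('pics/w8.png',cv2.convertScaleAbs(im[:,:,::-1],alpha=1.5))
s=bot.read_state(); zt=s['position'][2]+.0141+.008
X=C[box(C,.3,.62,-.14,-.05,zt-.005,zt+.006)]; print('bar',rect(X),len(X))
l=cv2.fitLine((X[:,:2]*1000).astype(np.float32),cv2.DIST_L2,0,.01,.01).ravel(); print(np.degrees(np.arctan2(l[1],l[0])),l[2:])
X=C[box(C,.5,.575,-.14,-.065,.117,.131)]; print('walls',rect(X),len(X))
X=C[box(C,.5,.575,-.14,-.065,.102,.114)]; print('floor',rect(X),len(X))
go([.4447,-.093,.135],-93.1)
E
python3 chk.py
```

```text
bar (array([462.8, -96.4]), array([ 44.9, 193.4]), 78.9) 8950
-3.1343694 [484.3223  -95.67074]
walls (array([545. , -98.5]), array([28.5, 47.4]), 86.8) 514
floor (array([ 573.5, -100. ]), array([27.9,  2.3]), 86.8) 18
from [ 0.4422 -0.093   0.1723] [-178.8    0.6  -93.2] t 31.5 w 0.0155
1 rows: [0.001, -0.0057, 0.1246, -0.0006]
```

View pics/w8.png

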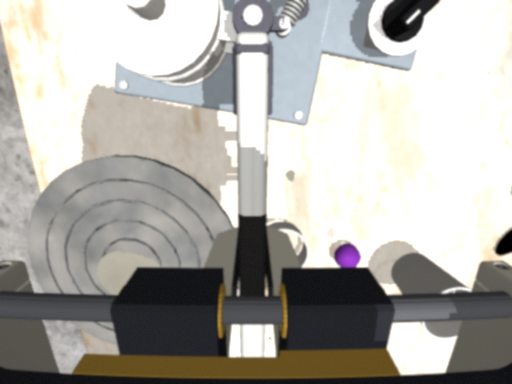

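Request:
{"fn": "arm_command", "kwargs": {"motion": [[[0, 0, 0.04, 0], [0, 0, 0.05, 0], [0, 0, 0.04, 0], [0, 0, 0.01, 0], [0, 0, 0, 0], [0, 0, 0, 0]]]}}

```text
t: 32.1
position: [0.4424, -0.0947, 0.1245]
ee_rot: [-179.0, 0.7, -93.4]
contact_force: [-0.6, -0.9, -1.8]
gripper_width: 0.0154
```

```bash
cat > chk.py <<'E'
from meas import *
p,im,d=snap('wrist'); C=cloud(p,d); np.savez('w8.npz',im=im,d=d,C=C)
s=bot.read_state(); zt=s['position'][2]+.0141+.008; print(zt)
X=C[box(C,.47,.57,-.112,-.08,zt-.003,zt+.006)]; print('bar',rect(X),len(X))
X=C[box(C,.5,.575,-.14,-.065,.120,.130)]; print('walls',rect(X),len(X))
go([.4447,-.093,.105],-93.1)
E
python3 chk.py
```

```text
0.14672238186146924
bar (array([515.2, -99.5]), array([16.4, 90.4]), 86.6) 5403
walls (array([545. , -98.4]), array([29. , 47.3]), 86.6) 1161
from [ 0.4424 -0.0947  0.1246] [-179.     0.7  -93.4] t 32.15 w 0.0157
1 rows: [-0.0052, -0.0061, 0.0656, -0.0028]
```

Request:
{"fn": "arm_command", "kwargs": {"motion": [[[-0.01, 0, 0, -0.003], [-0.004, 0, 0, 0], [0, 0, 0, 0], [0, 0, 0, 0]]]}}

```text
t: 32.55
position: [0.4433, -0.09, 0.1261]
ee_rot: [-178.9, 0.6, -93.0]
contact_force: [-0.1, 0.1, -2.2]
gripper_width: 0.0157
```

```bash
python3 chk.py
```

```text
0.1481860959694026
bar (array([515.5, -94.5]), array([16.4, 91.5]), 86.9) 5455
walls (array([545.2, -98.5]), array([28.9, 47.6]), 86.7) 1071
from [ 0.4433 -0.0901  0.1261] [-178.9    0.6  -93. ] t 32.6 w 0.0154
1 rows: [0.0102, -0.0037, 0.0703, 0.0007]
```

Request:
{"fn": "arm_command", "kwargs": {"motion": [[[0.006, 0, 0.005, 0], [0.001, 0, 0.01, 0], [0, 0, 0.005, 0], [0, 0, 0, 0]]]}}

```text
t: 33.0
position: [0.4433, -0.0924, 0.1195]
ee_rot: [-178.9, 0.6, -93.0]
contact_force: [1.0, 0.3, -1.2]
gripper_width: 0.0155
```

```bash
python3 chk.py
```

```text
0.1416684514429509
bar (array([515.5, -96.9]), array([16.4, 91.6]), 87.0) 5455
walls (array([545.3, -98.4]), array([28.9, 48.1]), 86.7) 1417
from [ 0.4433 -0.0924  0.1196] [-178.9    0.6  -93. ] t 33.05 w 0.0153
1 rows: [0.0023, -0.0038, 0.0486, 0.0006]
```

Request:
{"fn": "arm_command", "kwargs": {"motion": [[[0, 0, 0.01, 0], [0, 0, 0.012, 0], [0, 0, 0.01, 0], [0, 0, 0, 0], [0, 0, 0, 0]]]}}

```text
t: 33.55
position: [0.4434, -0.0922, 0.1089]
ee_rot: [-178.9, 0.6, -93.0]
contact_force: [0.3, -0.7, -1.6]
gripper_width: 0.0154
```

```bash
python3 chk.py
```

```text
0.13100325430362028
bar (array([515.6, -96.7]), array([16.4, 91.7]), 86.9) 5477
walls (array([534.4, -97.8]), array([29. , 68.8]), 86.6) 2204
from [ 0.4434 -0.0923  0.1089] [-178.9    0.6  -93. ] t 33.6 w 0.0158
1 rows: [0.0024, -0.0041, 0.0131, 0.0006]
```

Request:
{"fn": "arm_command", "kwargs": {"motion": [[[0, 0, 0.007, 0], [0, 0, 0.007, 0], [0, 0, 0, 0], [0, 0, 0, 0]]]}}

```text
t: 34.0
position: [0.4436, -0.0922, 0.1045]
ee_rot: [-178.9, 0.6, -93.0]
contact_force: [-0.2, -0.1, -2.1]
gripper_width: 0.0154
```

```bash
python3 chk.py; python3 - <<'E'
import numpy as np
H=np.array([.589,-.1008]); s=np.array([.4434,-.0922])
v=s-H; r=np.hypot(*v); a0=np.arctan2(v[1],v[0])
print(r,np.degrees(a0))
# chord per 4deg ccw in tool frame at mid of rotation; tool yaw -93 => ccw turning = roll negative
for st in (2,4,6):
    print(st, 2*r*np.sin(np.radians(st/2))/.3, -st/90)
for a in np.arange(0,85,10):
    t=a0+np.radians(a); print(a,np.round(H+r*np.array([np.cos(t),np.sin(t)]),4), round(-93+a,1))
E
```

```text
0.12662706479901342
bar (array([519.2, -97.1]), array([28.1, 99.1]), 87.8) 6613
walls (array([534.3, -97.8]), array([29.1, 69.4]), 86.4) 5672
from [ 0.4436 -0.0922  0.1045] [-178.9    0.6  -93. ] t 34.05 w 0.0155
1 rows: [0.0024, -0.0038, -0.0015, 0.0006]
0.14585376237862357 176.61969866218453
2 0.016969994276258067 -0.022222222222222223
4 0.03393481932786756 -0.044444444444444446
6 0.050889307504775806 -0.06666666666666667
0 [ 0.4434 -0.0922] -93
10 [ 0.4441 -0.1176] -83
20 [ 0.4492 -0.1425] -73
30 [ 0.4586 -0.1662] -63
40 [ 0.4719 -0.1878] -53
50 [ 0.4888 -0.2068] -43
60 [ 0.5088 -0.2226] -33
70 [ 0.5311 -0.2347] -23
80 [ 0.5552 -0.2427] -13
```

Request:
{"fn": "arm_command", "kwargs": {"motion": [[[0.025, 0, 0, -0.035], [0.034, -0.001, 0, -0.044], [0.034, -0.001, 0, -0.044], [0.034, -0.001, 0, -0.044], [0.034, -0.001, 0, -0.044], [0.034, -0.001, 0, -0.044]]]}}

```text
t: 34.65
position: [0.4505, -0.1466, 0.1037]
ee_rot: [-178.8, 0.7, -69.0]
contact_force: [-4.1, 6.0, 2.6]
gripper_width: 0.0153
```

```bash
cat > sw.py <<'E'
from meas import *
s=bot.read_state(); H=np.array([.589,-.1008]); v=s['position'][:2]-H
a=np.degrees(np.arctan2(v[1],v[0]))%360
print('r',np.hypot(*v),'swing by pos',a-176.6,'by yaw',s['ee_rot'][2]+93,'z',s['position'][2],'rot',s['ee_rot'],'F',s['contact_force'],'M',s['moment'],'w',s['gripper_width'],'q6',s['q'][5])
E
python3 sw.py
```

```text
r 0.14586558317092774 swing by pos 21.68557453545486 by yaw 23.999194994416513 z 0.10369428958684508 rot [-178.77447616    0.73382653  -69.00080501] F [-4.08203281  6.04054965  2.60426629] M [1.02011677 0.70132855 0.12344268] w 0.015288967817200702 q6 46.81356505311905
```

Tracks well, 7 N resistance. Continue past dead point (41°).

Request:
{"fn": "arm_command", "kwargs": {"motion": [[[0.036, -0.001, 0, -0.04], [0.036, -0.001, 0, -0.042], [0.036, -0.001, 0, -0.042], [0.034, -0.001, 0, -0.042], [0.034, -0.001, 0, -0.042], [0.034, -0.001, 0, -0.042]]]}}

```text
t: 35.25
position: [0.4824, -0.1997, 0.1034]
ee_rot: [-178.6, 0.7, -45.4]
contact_force: [-0.2, 0.5, -1.6]
gripper_width: 0.0156
```

```bash
python3 sw.py
```

```text
r 0.14537601932274702 swing by pos 46.24166078908965 by yaw 47.58606654080421 z 0.10343444282351566 rot [-178.63367502    0.66376519  -45.41393346] F [-0.1688047   0.54494683 -1.58356719] M [-0.04220415 -0.04774559  0.02147412] w 0.01560065981355894 q6 19.00710078981565
```

Request:
{"fn": "arm_command", "kwargs": {"motion": [[[0.034, -0.001, 0, -0.042], [0.034, -0.001, 0, -0.042], [0.034, -0.001, 0, -0.042], [0.034, -0.001, 0, -0.042], [0.034, -0.001, 0, -0.042], [0.034, -0.001, 0, -0.042], [0.03, -0.001, 0, -0.04], [0.015, 0, 0, -0.02], [0, 0, 0, 0]]]}}

```text
t: 36.15
position: [0.5536, -0.2432, 0.1043]
ee_rot: [-178.6, -0.8, -16.2]
contact_force: [-3.3, -0.4, -0.3]
gripper_width: 0.0153
```

```bash
python3 sw.py; python3 - <<'E'
from meas import *
p,im,d=snap('wrist'); C=cloud(p,d); np.savez('w9.npz',im=im,d=d,C=C)
cv2.imwrite('pics/w9.png',cv2.convertScaleAbs(im[:,:,::-1],alpha=1.5))
E
```

```text
r 0.14674371555540783 swing by pos 79.43314283877234 by yaw 76.76393328641105 z 0.10433979657614603 rot [-178.5919259    -0.82484375  -16.23606671] F [-3.34008392 -0.38231259 -0.27936954] M [0.14635562 0.46440519 0.35924423] w 0.015336656322513069 q6 -10.963856434898874
```

View pics/w9.png

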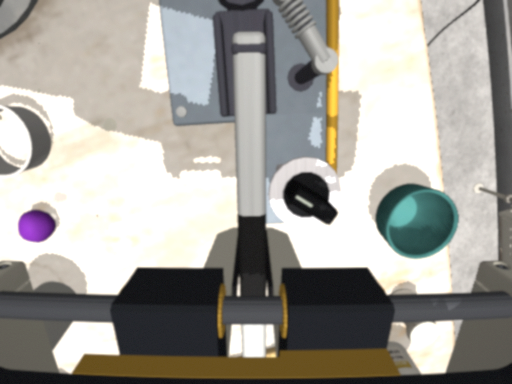

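```bash
python3 - <<'E'
from meas import *
C=np.load('w9.npz')['C']
X=C[box(C,.53,.61,-.175,-.118,.1195,.131)]; print('walls+bar',rect(X),len(X))
X=C[box(C,.53,.61,-.22,-.175,.1195,.131)]; print('bar',rect(X),len(X))
E
```

```text
walls+bar (array([ 578.1, -148.6]), array([57.3, 29.1]), 77.6) 4852
bar (array([ 566.2, -197.5]), array([50.3, 15.5]), 74.7) 2473
```

Request:
{"fn": "arm_command", "kwargs": {"motion": [[[-0.003, 0, 0, -0.03], [0, 0, 0, 0], [0, 0, -0.01, 0], [0, 0, -0.015, 0], [0, 0, -0.02, 0], [0, 0, -0.03, 0], [0, 0, -0.03, 0], [0, 0, 0, 0]]]}}

```text
t: 37.0
position: [0.5517, -0.2433, 0.1399]
ee_rot: [-178.6, -1.0, -14.0]
contact_force: [1.0, -0.3, -2.2]
gripper_width: 0.0155
```

```bash
python3 sw.py; python3 - <<'E'
from meas import *
p,im,d=snap('wrist'); C=cloud(p,d)
X=C[box(C,.53,.61,-.175,-.118,.1195,.131)]; print('walls',rect(X),len(X))
z=bot.read_state()['position'][2]+.022
X=C[box(C,.53,.61,-.22,-.15,z-.004,z+.004)]; print('bar',rect(X),len(X),z)
X=C[box(C,.49,.67,-.43,-.12,z-.004,z+.004)]; print('bar',rect(X),len(X),z)
go([.486,-.4599,.18],-88)
E
```

```text
r 0.14735447591413062 swing by pos 78.72483304239717 by yaw 78.99121072697467 z 0.13985123305749686 rot [-178.62238261   -1.01797545  -14.00878927] F [ 1.04090926 -0.30055694 -2.22608871] M [-0.04144468 -0.03492988 -0.02575203] w 0.015457239509190491 q6 -13.218276938383205
walls (array([ 579.2, -143.6]), array([47.1, 28.6]), 77.3) 907
bar (array([ 566.4, -185.1]), array([75.2, 16.1]), 75.9) 4131 0.16113806740224543
bar (array([ 557.9, -224.4]), array([193.6,  44.3]), 68.0) 8784 0.16113806740224543
from [ 0.5515 -0.2433  0.1391] [-178.6   -1.   -14. ] t 37.05 w 0.0158
10 rows: [[-0.0035, 0.075, -0.0155, 0.0822], [0.0063, 0.0748, -0.0153, 0.0822], [0.0159, 0.0734, -0.0151, 0.0822], [0.0253, 0.0708, -0.0149, 0.0822], [0.0342, 0.067, -0.0147, 0.0822], [0.0426, 0.0621, -0.0144, 0.0822], [0.0503, 0.0561, -0.0141, 0.0822], [0.0571, 0.0492, -0.0138, 0.0822], [0.063, 0.0415, -0.0135, 0.0822], [0.0679, 0.033, -0.0133, 0.0822]]
```

Request:
{"fn": "arm_command", "kwargs": {"motion": [[[0, 0, -0.08, 0], [0, 0.06, -0.06, 0.06], [0.006, 0.075, -0.02, 0.08], [0.016, 0.073, -0.0, 0.08], [0.025, 0.07, 0, 0.08], [0.034, 0.066, 0, 0.08], [0.042, 0.062, 0, 0.08], [0.05, 0.056, 0, 0.08], [0.056, 0.049, 0, 0.08], [0.062, 0.041, 0, 0.08], [0.065, 0.03, 0, 0.08], [0, 0, 0, 0.05]]]}}

```text
t: 38.25
position: [0.4912, -0.4627, 0.1795]
ee_rot: [-179.0, 1.3, -91.6]
contact_force: [-0.5, 0.2, -1.9]
gripper_width: 0.0157
```

```bash
python3 - <<'E'
from meas import *
go([.4885,-.460,.1],-88)
E
```

```text
from [ 0.4912 -0.4627  0.1795] [-179.     1.3  -91.6] t 38.25 w 0.0157
2 rows: [[-0.0013, 0.0071, 0.1325, -0.02], [-0.0015, 0.0069, 0.1325, -0.02]]
```

Request:
{"fn": "arm_command", "kwargs": {"motion": [[[0, 0.003, 0.05, -0.02], [0, 0.003, 0.1, -0.02], [0, 0, 0.1, 0], [0, 0, 0.06, 0], [0, 0, 0, 0], [0, 0, 0, 0]]]}}

```text
t: 38.85
position: [0.4899, -0.4586, 0.0775]
ee_rot: [-179.0, 1.4, -86.8]
contact_force: [-0.3, -0.2, -1.8]
gripper_width: 0.0154
```

```bash
cat > rst.py <<'E'
from meas import *
p,im,d=snap('wrist'); C=cloud(p,d); np.savez('w10.npz',im=im,d=d,C=C)
s=bot.read_state(); z=s['position'][2]+.022
X=C[box(C,.535,.68,-.49,-.43,z-.004,z+.004)]; print('bar',rect(X),len(X),'far end',X[:,0].max())
for a,X in blobs(C,box(C,.53,.59,-.52,-.41,.040,.049),60): print('cheek',a,rect(X))
go([.4885,-.460,.024],-88,3)
E
python3 rst.py
```

```text
bar (array([ 571.3, -454.9]), array([73.4, 16.4]), 3.2) 4575 far end 0.6081119037573663
cheek 405 (array([ 560. , -438.8]), array([19.1, 10.1]), 3.1)
cheek 542 (array([ 561.5, -476.3]), array([19.2, 13.2]), 2.8)
from [ 0.4899 -0.4586  0.0775] [-179.     1.4  -86.8] t 38.9 w 0.0156
3 rows: [[0.0029, 0.0027, 0.0594, 0.0045], [0.0029, 0.0027, 0.0594, 0.0045], [0.0029, 0.0027, 0.0594, 0.0045]]
```

Request:
{"fn": "arm_command", "kwargs": {"motion": [[[0.003, 0.002, 0.03, 0.015], [0.001, 0, 0.03, 0], [0, 0, 0.03, 0], [0, 0, 0.02, 0], [0, 0, 0, 0], [0, 0, 0, 0]]]}}

```text
t: 39.5
position: [0.4908, -0.4598, 0.0442]
ee_rot: [-178.9, 1.3, -88.1]
contact_force: [-0.4, 0.5, -0.4]
gripper_width: 0.0159
```

```bash
python3 rst.py
```

```text
bar (array([ 571.9, -457.9]), array([74.3, 16.4]), 1.8) 4621 far end 0.6090999521665724
cheek 784 (array([ 560. , -439.9]), array([19.7, 13.2]), 1.8)
cheek 774 (array([ 561.2, -476.4]), array([19.6, 13.2]), 1.8)
from [ 0.4908 -0.4598  0.0442] [-178.9    1.3  -88.1] t 39.55 w 0.0153
3 rows: [0.0007, 0.0029, 0.0224, -0.0005]
```

Request:
{"fn": "arm_command", "kwargs": {"motion": [[[0, 0.001, 0.02, 0], [0, 0, 0.02, 0], [0, 0, 0.015, 0], [0, 0, 0.008, 0], [0, 0, 0, 0]]]}}

```text
t: 40.05
position: [0.491, -0.4595, 0.0242]
ee_rot: [-178.9, 1.2, -88.1]
contact_force: [-0.1, -0.7, -1.7]
gripper_width: 0.0153
```

Request:
{"fn": "arm_command", "kwargs": {"motion": [[[0, 0, 0, 0], [0, 0, 0, 0], [0, 0, 0, 0], [0, 0, 0, 0]]], "hand": -0.1}}

```text
t: 40.45
position: [0.4914, -0.46, 0.0253]
ee_rot: [-178.8, 1.2, -88.1]
contact_force: [-0.5, -0.4, 1.0]
gripper_width: 0.0404
```

Request:
{"fn": "arm_command", "kwargs": {"motion": [[[0, 0, -0.04, 0], [0, 0, -0.1, 0], [0, 0, -0.14, 0], [0, 0, -0.14, 0], [0, 0, -0.1, 0], [0, 0, 0, 0], [0, 0, 0, 0]]]}}

```text
t: 41.15
position: [0.4877, -0.4629, 0.1927]
ee_rot: [-178.7, 1.1, -88.1]
contact_force: [0.3, -0.2, -0.8]
gripper_width: 0.0416
```

```bash
python3 - <<'E'
from meas import *
p,im,d=snap('wrist'); C=cloud(p,d); np.savez('w11.npz',im=im,d=d,C=C)
hsv=cv2.cvtColor(im,cv2.COLOR_RGB2HSV)
for a,X in blobs(C,box(C,.35,.64,-.485,-.435,.040,.055),100): print('bar/cheek',a,rect(X),X[:,2].max(),np.median(X[:,2]))
X=C[box(C,.54,.66,-.3,-.19,.066,.083)]; print('blade',rect(X),len(X))
X=C[box(C,.53,.62,-.19,-.10,.115,.131)]; print('lever',rect(X),len(X))
go([.602,-.2445,.15],None)
E
```

```text
bar/cheek 2710 (array([ 489.9, -460.5]), array([238.6,  16.3]), 2.0) 0.04920641426159533 0.046272247050940324
bar/cheek 207 (array([ 560.2, -440.6]), array([19.2, 11.2]), 1.6) 0.048755579120718984 0.0462318717427736
bar/cheek 226 (array([ 561.4, -476.1]), array([19.3, 12.1]), 2.5) 0.048038714266941396 0.046178383520485644
bar/cheek 169 (array([ 410.8, -445.6]), array([19.2, 12.6]), 1.6) 0.0484542730663407 0.046204542975981366
bar/cheek 131 (array([ 412.2, -480.1]), array([19.3,  9.9]), 0.9) 0.0477704422398994 0.0460817331003226
blade (array([ 602.1, -245.3]), array([15.7, 38.7]), 39.7) 740
lever (array([0., 0.]), array([0., 0.]), 0.0) 0
from [ 0.4878 -0.463   0.1929] [-178.7    1.   -88.1] t 41.2 w 0.042
6 rows: [-0.1188, -0.0668, 0.0275, 0.0]
```

```bash
python3 - <<'E'
from h import *
go([.597,-.240,.16],39.7,16)
E
```

```text
from [ 0.4878 -0.463   0.1929] [-178.7    1.   -88.1] t 41.2 w 0.042
16 rows: [[-0.0456, -0.0241, 0.0082, -0.0888], [-0.0418, -0.0302, 0.0083, -0.0888], [-0.0371, -0.0357, 0.0083, -0.0888], [-0.0318, -0.0406, 0.0083, -0.0888], [-0.0258, -0.0446, 0.0083, -0.0888], [-0.0193, -0.0478, 0.0083, -0.0888], [-0.0125, -0.05, 0.0082, -0.0888], [-0.0054, -0.0513, 0.0081, -0.0888], [0.0018, -0.0515, 0.008, -0.0888], [0.009, -0.0508, 0.0078, -0.0888], [0.016, -0.0491, 0.0077, -0.0888], [0.0227, -0.0464, 0.0075, -0.0888], [0.0289, -0.0428, 0.0073, -0.0888], [0.0346, -0.0384, 0.0071, -0.0888], [0.0396, -0.0332, 0.0069, -0.0888], [0.0439, -0.0274, 0.0067, -0.0888]]
```

Request:
{"fn": "arm_command", "kwargs": {"motion": [[[-0.0456, -0.024, 0, -0.088], [-0.042, -0.03, 0, -0.088], [-0.037, -0.036, 0, -0.088], [-0.032, -0.04, 0, -0.088], [-0.026, -0.045, 0, -0.088], [-0.019, -0.048, 0, -0.088], [-0.0125, -0.05, 0, -0.088], [-0.005, -0.051, 0, -0.088], [0.002, -0.051, 0, -0.088], [0.009, -0.051, 0, -0.088], [0.016, -0.049, 0, -0.088], [0.023, -0.046, 0, -0.088]]]}}

```text
t: 42.4
position: [0.5643, -0.2868, 0.1813]
ee_rot: [-178.2, -0.5, 10.5]
contact_force: [-0.2, 0.1, -0.8]
gripper_width: 0.0419
```

```bash
python3 - <<'E'
from h import *
go([.600,-.243,.15],39.7)
print(bot.read_state()['q'])
E
```

```text
from [ 0.5643 -0.2868  0.1813] [-178.2   -0.5   10.5] t 42.4 w 0.0419
4 rows: [[0.0357, -0.0296, 0.0274, -0.0812], [0.0393, -0.0248, 0.0272, -0.0812], [0.0422, -0.0196, 0.0271, -0.0812], [0.0445, -0.014, 0.0269, -0.0812]]
[-30.06557484   2.59798565  90.36185392   1.7067724   87.8184127
 -40.60968409]
```

Request:
{"fn": "arm_command", "kwargs": {"motion": [[[0.036, -0.03, 0.02, -0.08], [0.039, -0.025, 0.025, -0.08], [0.042, -0.02, 0.025, -0.08], [0.04, -0.012, 0.02, -0.075], [0, 0, 0, 0], [0, 0, 0, 0]]]}}

```text
t: 43.0
position: [0.5981, -0.2392, 0.1473]
ee_rot: [-178.1, -1.1, 40.1]
contact_force: [0.3, -0.5, 0.4]
gripper_width: 0.042
```

```bash
python3 - <<'E'
from meas import *
p,im,d=snap('wrist'); C=cloud(p,d)
X=C[box(C,.56,.64,-.29,-.20,.068,.083)]; print('blade',rect(X),len(X))
X=C[box(C,.53,.62,-.19,-.10,.115,.131)]; print('lever',rect(X) if len(X) else 0,len(X))
go([.602,-.245,.06],39.7,5)
E
```

```text
blade (array([ 602.1, -243.9]), array([13.7, 37.8]), 40.2) 626
lever (array([ 581.9, -132.2]), array([72.3, 29.6]), 76.8) 2016
from [ 0.598  -0.2393  0.1473] [-178.1   -1.1   40.1] t 43.05 w 0.042
5 rows: [-0.0015, 0.0065, 0.058, 0.001]
```

Request:
{"fn": "arm_command", "kwargs": {"motion": [[[-0.002, 0.009, 0.04, 0], [-0.002, 0.009, 0.06, 0], [-0.001, 0.007, 0.06, 0], [0, 0, 0.06, 0], [0, 0, 0.05, 0], [0, 0, 0.01, 0], [0, 0, 0, 0]]]}}

```text
t: 43.75
position: [0.599, -0.2457, 0.0541]
ee_rot: [-178.0, -1.0, 39.5]
contact_force: [-0.4, -1.1, -0.0]
gripper_width: 0.0417
```

```bash
python3 - <<'E'
from meas import *
go([.602,-.2445,.058],40.2,2)
E
```

```text
from [ 0.599  -0.2457  0.0541] [-178.    -1.    39.5] t 43.75 w 0.0417
2 rows: [0.0052, 0.0013, -0.0065, -0.0041]
```

Correct, then grip.

Request:
{"fn": "arm_command", "kwargs": {"motion": [[[0.008, 0.002, -0.01, -0.004], [0.003, 0, -0.003, 0], [0, 0, 0, 0]]]}}

```text
t: 44.05
position: [0.603, -0.2446, 0.06]
ee_rot: [-178.1, -1.1, 39.8]
contact_force: [-0.8, 0.1, 0.0]
gripper_width: 0.0417
```

Request:
{"fn": "arm_command", "kwargs": {"motion": [[[0, 0, 0, 0], [0, 0, 0, 0], [0, 0, 0, 0], [0, 0, 0, 0], [0, 0, 0, 0]]], "hand": -1, "newtons": 15}}

```text
t: 44.55
position: [0.6032, -0.2451, 0.0616]
ee_rot: [-178.2, -1.1, 39.8]
contact_force: [-2.1, -2.5, 0.9]
gripper_width: 0.0138
```

Request:
{"fn": "arm_command", "kwargs": {"motion": [[[0, 0, 0, 0.06], [0, 0, 0, 0.08], [0, 0, 0, 0.08], [0, 0, 0, 0.08], [0, 0, 0, 0.08], [0, 0, 0, 0.08]]]}}

```text
t: 45.15
position: [0.602, -0.2454, 0.0614]
ee_rot: [-178.0, 0.5, -3.0]
contact_force: [-2.0, -0.3, 1.7]
gripper_width: 0.0139
```

Request:
{"fn": "arm_command", "kwargs": {"motion": [[[0, 0, 0, 0.08], [0, 0, 0, 0.08], [0, 0, 0, 0.08], [0, 0, 0, 0.08], [0, 0, 0, 0.08], [0, 0, 0, 0.08], [0, 0, 0, 0.06], [0, 0, 0, 0.06], [0, 0, 0, 0.05]]]}}

```text
t: 46.05
position: [0.6012, -0.2448, 0.0613]
ee_rot: [-179.6, 2.1, -64.0]
contact_force: [1.4, 3.3, -0.2]
gripper_width: 0.021
```

```bash
python3 - <<'E'
from meas import *
s=bot.read_state(); print(s['ee_rot'],s['moment'],s['contact_force'])
E
```

```text
[-179.57559976    2.11638676  -64.00088798] [ 0.54799335 -0.47350105  0.81172453] [ 1.37582085  3.29377077 -0.21755073]
```

Request:
{"fn": "arm_command", "kwargs": {"motion": [[[0, 0, 0, 0], [0, 0, 0, 0], [0, 0, 0, 0], [0, 0, 0, 0]]], "hand": 0.0}}

```text
t: 46.45
position: [0.6012, -0.2447, 0.0612]
ee_rot: [-179.6, 2.1, -63.8]
contact_force: [0.3, -0.2, 0.6]
gripper_width: 0.0454
```

Request:
{"fn": "arm_command", "kwargs": {"motion": [[[0, 0, -0.06, 0], [0, 0, -0.1, 0], [0, 0, -0.1, 0], [0, 0.0, -0.05, 0], [0, 0, 0, 0], [0, 0, 0, 0]]]}}

```text
t: 47.05
position: [0.6019, -0.2483, 0.1612]
ee_rot: [-179.5, 2.1, -63.6]
contact_force: [-0.1, 0.1, -0.8]
gripper_width: 0.0465
```

```bash
python3 - <<'E'
from meas import *
p,im,d=snap('wrist'); C=cloud(p,d)
cv2.imwrite('pics/w12.png',cv2.convertScaleAbs(im[:,:,::-1],alpha=1.5))
X=C[box(C,.56,.64,-.29,-.20,.068,.083)]; print('blade',rect(X),len(X))
print(bot.read_state()['position'],bot.read_state()['ee_rot'])
E
```

```text
blade (array([ 602.4, -244.8]), array([38.4, 14.2]), 52.7) 603
[ 0.60189802 -0.24830452  0.16102545] [-179.52525679    2.10138701  -63.6185649 ]
```

View pics/w12.png

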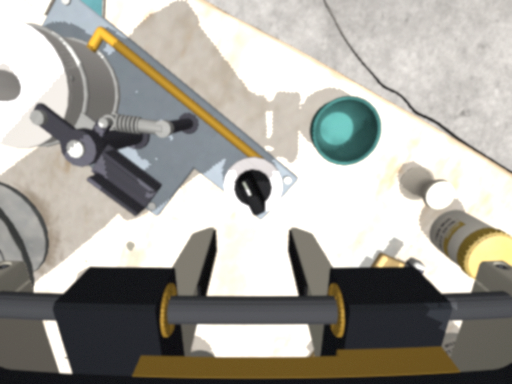

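Request:
{"fn": "arm_command", "kwargs": {"motion": [[[0, 0.05, -0.08, 0], [0, 0.1, -0.12, 0], [0, 0.12, -0.1, 0], [0, 0.12, -0.04, 0], [0, 0.06, 0, 0], [0, 0, 0, 0], [0, 0, 0, 0]]]}}

```text
t: 47.8
position: [0.477, -0.3123, 0.2544]
ee_rot: [-180.0, 2.8, -63.5]
contact_force: [1.0, 0.3, 0.6]
gripper_width: 0.0463
```

```bash
python3 - <<'E'
from meas import *
s=bot.read_state(); print(s['position'],s['contact_force'],s['t'])
p,im,d=snap('wrist'); C=cloud(p,d)
cv2.imwrite('pics/w13.png',cv2.convertScaleAbs(im[:,:,::-1],alpha=1.5))
def rc(n,*b):
    X=C[box(C,*b)]; print(n,rect(X) if len(X) else None,len(X), np.median(X[:,2]).round(4) if len(X) else '')
rc('blade',.56,.64,-.29,-.20,.066,.083); rc('knob',.57,.64,-.06,.01,.127,.145)
rc('lever',.53,.61,-.19,-.118,.115,.131); rc('bar',.35,.64,-.472,-.447,.041,.055)
X=C[box(C,.54,.68,-.10,.05,.098,.112)]; r=np.hypot(X[:,0]-.6065,X[:,1]+.0255); X=X[(r<.049)&(r>.018)]; k=np.ones(len(X),bool); A=np.c_[X[:,:2]-[.6065,-.0255],np.ones(len(X))]
for _ in range(5):
    q=np.linalg.lstsq(A[k],X[k,2],rcond=None)[0]; k=abs(X[:,2]-A@q)<.003
print('flange',q,k.sum())
p,im,d=snap('top'); C=cloud(p,d)
rc('bowl',.64,.76,-.35,-.24,.012,.06); rc('ring',.31,.40,-.17,-.08,.012,.05); rc('beaker',.25,.36,-.36,-.25,.02,.11); rc('bar top',.35,.64,-.472,-.447,.041,.055)
E
```

```text
[ 0.47697339 -0.31225234  0.25435179] [0.99091731 0.28841385 0.58421115] 47.8
blade (array([ 602. , -244.3]), array([37. , 13.9]), 52.2) 427 0.0771
knob None 0 
lever (array([ 579.3, -144.2]), array([46.9, 29.6]), 77.0) 414 0.1241
bar (array([ 520.9, -459.6]), array([ 24.4, 237.8]), 89.8) 1795 0.0461
flange [0. 0. 0.] 0
bowl (array([ 723.5, -323.6]), array([0., 0.]), 0.0) 1 0.0409
ring None 0 
beaker (array([ 299.6, -308.4]), array([53.4, 66.3]), 46.5) 361 0.0527
bar top (array([ 490.8, -456.8]), array([236.9,  24. ]), 1.6) 251 0.0455
```

View pics/w13.png

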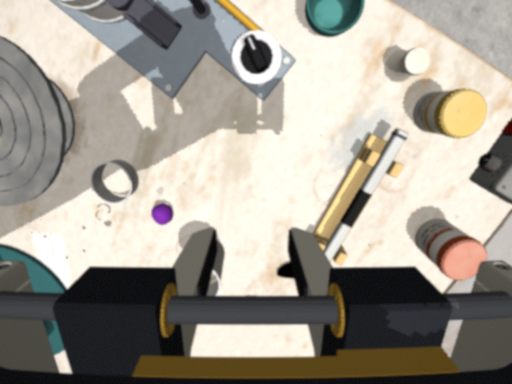

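```bash
python3 - <<'E'
from meas import *
for n in('side','top'):
    p,im,d=snap(n); C=cloud(p,d)
    X=C[box(C,.54,.68,-.10,.05,.098,.113)]; r=np.hypot(X[:,0]-.6065,X[:,1]+.0255); X=X[(r<.049)&(r>.018)]
    if len(X)>20:
        A=np.c_[X[:,:2]-[.6065,-.0255],np.ones(len(X))]; k=np.ones(len(X),bool)
        for _ in range(5):
            q=np.linalg.lstsq(A[k],X[k,2],rcond=None)[0]; k=abs(X[:,2]-A@q)<.003
        print(n,'flange',q,k.sum())
    X=C[box(C,.57,.64,-.06,.01,.125,.145)]; print(n,'knob',rect(X) if len(X) else 0,len(X))
print(bot.sign_off())
E
```

```text
side flange [-0.00236601  0.01334218  0.1045508 ] 157
side knob (array([611.4, -26.6]), array([23.7, 12.7]), 73.3) 24
top flange [-0.00129695  0.00585017  0.10368844] 567
top knob (array([607.8, -24.7]), array([20. , 22.7]), 86.3) 56
the job is handed in; nothing more can be done
None
```

I finished every step and handed the job in at about 48 s of the 210 s allowed. The hand-in gives no verdict, so what follows is from my own camera checks.

- **Lumps:** three clay lumps were present, and all three were seen lying in the pot before the lid went on. I left the orange and purple look-alikes alone.
- **Lid:** it is pressed home. The last look put the flange top at about 104 mm (103 mm nominal), tilted less than 1° and centred within about 2 mm. The press peaked at 57 N on the wrist, under the 120 N limit.
- **Lever:** it was swung with the bar only, with the gripper well clear of it. It measures 77.0° in the world, against about 77.1° expected at the stop, and the dog is over the lid.
- **Bar:** it is back in both notches, about 4 mm from the middle, at 2.0° against the rest's roughly 1.9°.
- **Vent knob:** it turned 77° clockwise until the blade slipped in the fingers. The blade then pointed within 0.5° of where the 2.00 rad stop should be, so the knob must have started partly turned.
- **Ring, bowl and beaker:** I never touched them. They looked in place in the last pictures and the beaker measured unmoved within about 8 mm. The final numeric check of the ring and bowl from the top camera failed because it found almost no points on them.

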